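# Marking-out tools back on their shadow boards

### The arm

A 6-joint arm with a two-finger parallel gripper is mounted at the origin on a cart in front of the work surface, level with it; the furniture and walls round the work are solid. World frame = base frame: x ahead of the robot, y to its left, z up, the work surface at z = 0. Lengths are in mm, angles in degrees, forces in N, time in s.
With the tool pointing down it reaches from about 350 to 850 mm from the base axis. Payload 8.1 kg.
Tool frame: the origin (TCP) lies midway between the tips of the shut fingers; the grasp point (between the pads) lies 19 mm behind it; x points along the fingers, y is the direction in which the jaws open and shut, and the axes are right-handed (so a half turn about x gives the same grasp; the last joint's range is limited). The gripper opens to 85 mm and grips with 20 to 120 N. Pads are 22 mm wide; open, the fingers measure 114 mm over their backs; the gripper's body (76 mm by 85 mm) begins 54 mm behind the grasp point. The pads swing forward as they close: fully open they stand 13 mm farther back than shut.
Start: joints at [-77.888, 7.471, 85.268, -0, 87.261, -4.893], TCP at [175.497, -573.765, 231.292] pointing down, gripper open.
Joint ranges: [-169.43, 169.43], [-51.17, 129.36], [1.28, 143.12], [-76.62, 256.62], [0, 156.53], [-152.29, 152.29]. Speed limits (degrees/s): [136.94, 136.94, 159.86, 180, 180, 180].

### API

Orientations are given as [roll, pitch, yaw] about the fixed x, y, z axes, in that order (R = Rz(yaw) Ry(pitch) Rx(roll)).
In Python, from bench import sense, snapshot, hand_in gives the robot as it stands.
- The arm moves only by the tool drive_tool, never from a script. Its argument "deltas" is a list of rows, each a list of 7 numbers: the closure in counts, from 0 (fully open) to 255 (shut), then the shift along the tool's x, y, z in m, then the turn, a rotation vector about the tool's x, y, z in rad. A call has exactly 10 rows; each row is the pose to reach, as a shift and turn from the pose commanded when the call began, along the tool's axes at that moment; what a row does not reach only later rows make up. A row lasts 1/12 s, in which the tool goes at most 41.7 mm and 7.16 degrees, less where a joint would pass 70% of its speed; a pose out of reach is approached as far as the arm can. A call with a gripper value outside its range is refused whole. The fingers move at their own pace and stop on an object; "squeeze" is the grip in N (left out, the last holds). Time passes only in rows, so rows that repeat a pose let the fingers close, or fill a call up. It gives the time, the measured TCP pose, the force and the opening at its end, in the units of the state.
- sense(): the state, without advancing time (a new reading comes with each control period).
- snapshot(name): name is "side" or "top" or "wrist"; returns a dict with "frame" (384x512x3 uint8, blue, green, red), "fx", "fy", "cx", "cy" (pixels), "rvec" (rotation vector, rad) and "tvec" (3), from world to camera coordinates, as OpenCV has them. Camera axes: x right, y down, z forward; pixel columns grow to the right and rows downward; lengths in mm; the calibration is good to about 2 mm. The wrist camera is an equidistant fisheye: a pixel r from the principal point sees the ray r / f radians off the axis. A picture is of the moment at which its call begins. There is no depth.
- hand_in(): hands the job in, once; it reports no verdict.
The state is a dict: "time": time; "joint_pos": joint angles; "qd": joint speeds; "joint_efforts": joint torques, N m; "tool_pos": TCP position; "tcp_rot": TCP orientation; "ft_force": force on the tool from outside, world axes, zero at the start; "wrist_torque": the same for the moment, N m; "finger_gap": finger opening in mm.
Only numpy, scipy, OpenCV 4.12 (cv2) and the standard library are available. Lean on these libraries where they do the work, as an engineer would, in place of code of your own. Each camera call takes 0.05 s, during which the arm holds its last target.

### The job

Put the marking-out tools back on their shadow boards: the marking gauge on the yellow field, the tape measure on the green one, and the two red pencils that lie side by side, lifted together in one grasp, still side by side on the blue one. Set each down flat, centred on its field and lengthwise along it (either way round). Do not disturb the sanding block, the wedge or the roll of masking tape.

Things in the scene. Friction and masses are not known exactly. Their poses are not given: they have to be found in the camera images.
- marking_gauge: light-brown wooden marking gauge, 0.12-0.21 kg. Origin: middle of its length, underside; y along the beam. Beam: x -10..10, y -110..110, z 15..36 mm. Block-like head: 66 mm across, 58 mm high (screw on it to 80), at y -54..-30. It rests on the head and on a spur under the beam at y = 100, so the beam slopes 2.4 degrees, its middle 11..32 mm above the support. Grip across it at y = 0
- tape_measure: yellow tape measure lying flat, 34 mm high, about 76 x 94 mm with the metal hook that sticks out at its -y end. Origin: middle of that outline, at its underside. The yellow case spans x -30..+32, y -29..+47 mm: grip it across x (62 mm wide) at y = +5 mm. 0.24 to 0.42 kg
- pencil_1: one of two alike flat red carpenter's pencils that lie parallel, side by side (0 to 3 mm gap), pointing the same way: 14 mm wide, 8 mm high, 190 mm long. Origin: middle of its length, underside; y runs along it (point at the end -y), z up. The pair is 28 to 31 mm wide. 12 g each; grip the two near y = +10 mm
- pencil_2: the other red pencil, beside pencil_1 on its -x side; same size and axes
- gauge_board: thin plywood shadow board fixed to the bench, 80 x 256 mm (x by y) and 8 mm thick, with a yellow field 68 x 222 mm painted in its middle inside a white line. Origin: centre of its underside (its top face is at z = +8 mm); its y axis runs along its length. Place of the marking gauge
- tape_board: thin plywood shadow board fixed to the bench, 98 x 130 mm (x by y) and 8 mm thick, with a green field 78 x 96 mm painted in its middle inside a white line. Origin: centre of its underside (its top face is at z = +8 mm); its y axis runs along its length. Place of the tape measure
- pencil_board: thin plywood shadow board fixed to the bench, 56 x 226 mm (x by y) and 8 mm thick, with a blue field 38 x 194 mm painted in its middle inside a white line. Origin: centre of its underside (its top face is at z = +8 mm); its y axis runs along its length. Place of the two pencils
- sanding_block: brown cork sanding block, 62 x 116 x 34 mm, lying among the tools; leave it where it is. Origin: centre of its underside, y along its length
- dark_wedge: dark hardwood wedge, 40 x 120 x 30 mm, lying among the tools; leave it where it is. Origin: centre of its underside, y along its length
- masking_tape: roll of pale yellow masking tape lying flat, 108 mm across, 24 mm high, on the right; leave it where it is. Origin: centre of its underside
There are look-alikes about, which are no part of the job. Leave any purple look-alike of the tape_measure alone.

How it is judged:
By the outcome, as a careful person would: the job done as asked, in the order asked, and still so for the second after the job is handed in, with the robot touching nothing.
It also fails if it takes over 93 s, if anything falls off the work surface, if the arm or the gripper's body presses on something with over 40 N, if the wrist force passes 120 N, or if a joint passes its speed limit or range.

## Working session

There is one attempt and no reset: what is moved stays moved. The work goes in short steps, Python scripts to look and compute and a tool call to move; the robot and the scene stay as the last step left them, time stands still between calls to the robot, and variables do not carry over. Pictures are saved under pics/ and viewed, and the job is handed in when it is done.

Besides the shell and the picture viewer there is one more tool, called after ">>>" as name([rows], argument=value, ...), one row to a line, values as JSON. drive_tool: Moves the arm, as the interface text tells. Its arguments: {"type":"object","properties":{"deltas":{"type":"array","items":{"type":"array","items":{"type":"number"}}},"squeeze":{"type":"number"}},"required":["deltas"]}

```bash
mkdir -p pics; ls
python3 - <<'E'
from bench import sense,snapshot
import cv2
print(sense())
for n in("top","side","wrist"):
    s=snapshot(n);cv2.imwrite(f"pics/{n}0.png",s["frame"]);print(n,{k:v for k,v in s.items() if k!="frame"})
E
```

```text
pics
{'time': 0.0, 'joint_pos': array([-7.78868780e+01,  7.51437995e+00,  8.53284992e+01,  1.28452809e-03,
        8.72585888e+01, -4.89260771e+00]), 'qd': array([ 0.04952348, -0.13412106,  0.04283785, -0.02810277, -0.10511307,
       -0.02555638]), 'joint_efforts': array([-1.82345084e-03, -5.69400537e+01, -5.00556993e+01, -4.48512310e-04,
        1.46819896e-02,  1.19047615e-05]), 'tool_pos': array([ 175.40417076, -573.24263962,  230.25946344]), 'tcp_rot': array([-95.61700982,  89.89852396, 101.3886573 ]), 'ft_force': array([-0.83409636,  0.44015747, -0.32087641]), 'wrist_torque': array([ 0.02074799,  0.01655699, -0.00569398]), 'finger_gap': 84.93671213414191}
top {'fx': 395.3619535532362, 'fy': 395.3619535532362, 'cx': 257.88241325231843, 'cy': 187.6920564465494, 'rvec': array([ 2.17238216, -2.14735567,  0.13027618]), 'tvec': array([-130.28556873,  489.04346043, 1200.94452733])}
side {'fx': 426.87306852332495, 'fy': 426.87306852332495, 'cx': 249.91315410497197, 'cy': 194.71061974636262, 'rvec': array([ 0.51011801, -2.43260399,  1.58639058]), 'tvec': array([ 391.01686405,  170.90886581, 1209.03545978])}
wrist {'fx': 297.3186396354542, 'fy': 297.3186396354542, 'cx': 256.2623865720701, 'cy': 189.82102667994172, 'rvec': array([-2.34152532,  1.73255198,  0.24083019]), 'tvec': array([-599.05859771,  -34.46685921,  379.90879181])}
```

View pics/top0.png

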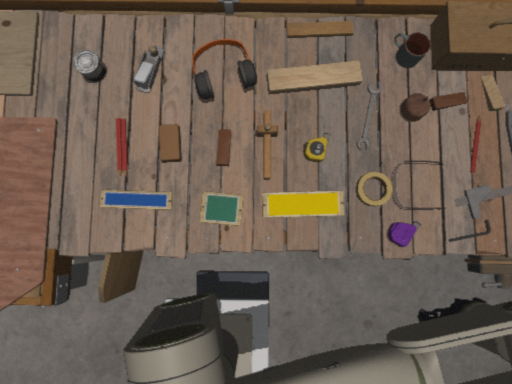

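View pics/side0.png

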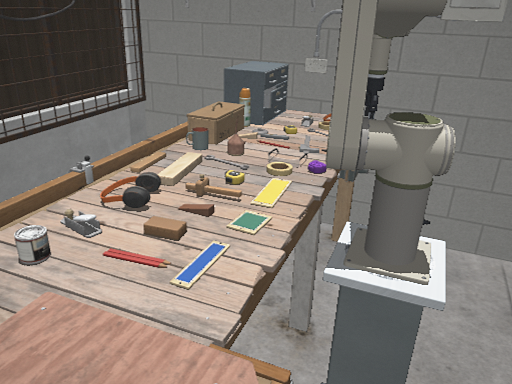

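View pics/wrist0.png

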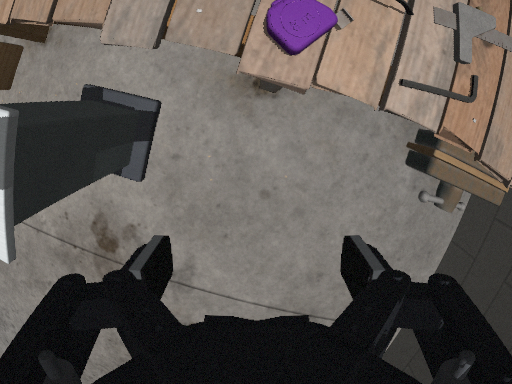

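Top view: pencil pair (121,145), gauge (267,143), tape (317,148), and boards blue (136,200), green (222,209), yellow (303,204). The look-alikes are a purple tape (403,233), a single red pencil (476,145) and a yellow thing in the side view (290,129). I'll enlarge these.

```bash
cat > h.py <<'E'
import numpy as np,cv2
from bench import sense,snapshot
from scipy.spatial.transform import Rotation as R
def cam(s): return cv2.Rodrigues(s["rvec"])[0],np.array(s["tvec"]).ravel()
def pix2w(s,uv,z,fish=False):
    Rm,t=cam(s);uv=np.atleast_2d(np.float64(uv))
    x=(uv[:,0]-s["cx"])/s["fx"];y=(uv[:,1]-s["cy"])/s["fy"]
    if fish:
        r=np.hypot(x,y)+1e-12;d=np.c_[np.sin(r)*x/r,np.sin(r)*y/r,np.cos(r)]
    else: d=np.c_[x,y,np.ones_like(x)]
    d=d@Rm; c=-Rm.T@t
    return c+d*((z-c[2])/d[:,2])[:,None]
def w2pix(s,P,fish=False):
    Rm,t=cam(s);p=np.atleast_2d(np.float64(P))@Rm.T+t
    if fish:
        r=np.hypot(p[:,0],p[:,1])+1e-12;th=np.arctan2(r,p[:,2]);x=th*p[:,0]/r;y=th*p[:,1]/r
    else: x=p[:,0]/p[:,2];y=p[:,1]/p[:,2]
    return np.c_[s["cx"]+s["fx"]*x,s["cy"]+s["fy"]*y]
E
python3 - <<'E'
from h import *
t=cv2.imread("pics/top0.png");s=cv2.imread("pics/side0.png")
cv2.imwrite("pics/c1.png",cv2.resize(t[100:230,90:350],None,fx=3,fy=3,interpolation=cv2.INTER_CUBIC))
cv2.imwrite("pics/c2.png",cv2.resize(s[90:190,190:350],None,fx=5,fy=5,interpolation=cv2.INTER_CUBIC))
E
```

```text
(no output)
```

View pics/c1.png

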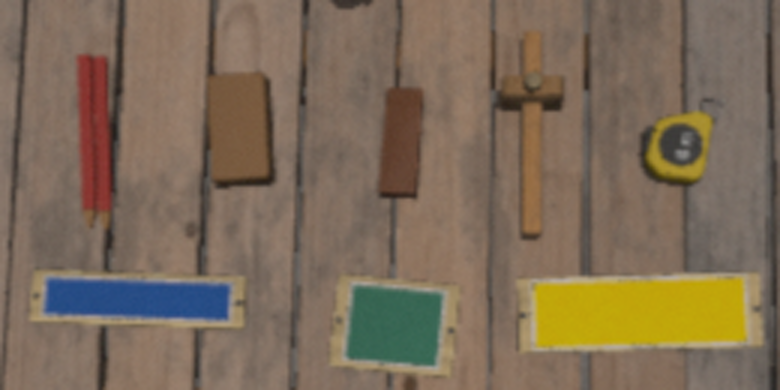

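View pics/c2.png

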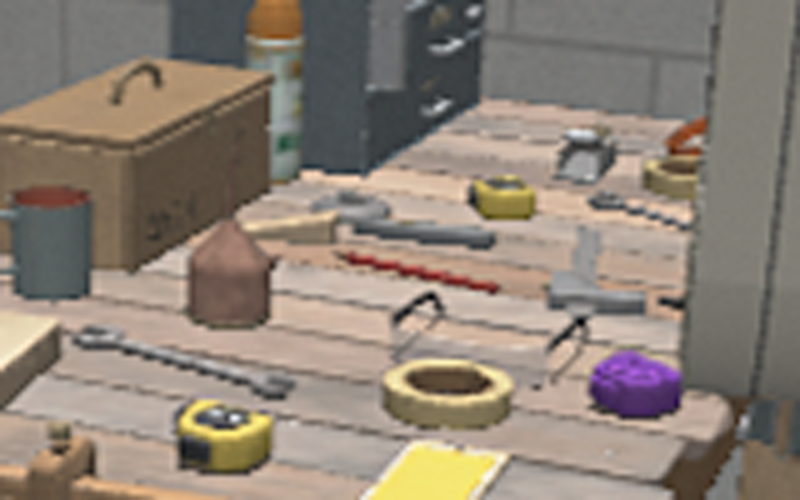

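Run:
```python
from h import *
T=snapshot("top");S=snapshot("side")
print("far tape",pix2w(S,[[283,130],[298,128],[290,133]],15), "near from side",pix2w(S,[235,177],17),"near top",pix2w(T,[317,148],17))
hsv=cv2.cvtColor(T["frame"],cv2.COLOR_BGR2HSV)
def blob(lo,hi,roi,z,n):
    m=cv2.inRange(hsv,lo,hi);mm=np.zeros_like(m);x0,y0,x1,y1=roi;mm[y0:y1,x0:x1]=m[y0:y1,x0:x1]
    k,l,st,c=cv2.connectedComponentsWithStats(mm);
    i=1+np.argmax(st[1:,4]);ys,xs=np.where(l==i)
    P=pix2w(T,np.c_[xs,ys],z)[:,:2].astype(np.float32)
    r=cv2.minAreaRect(P);M=P.mean(0);w,v=np.linalg.eigh(np.cov(P.T))
    ang=np.degrees(np.arctan2(v[1,1],v[0,1]))
    print(n,st[i],"mean",M,"rect",r,"axis",ang%180)
blob((100,120,60),(130,255,255),(90,180,190,220),8,"blue")
blob((60,60,40),(100,255,255),(190,180,250,235),8,"green")
blob((22,180,100),(35,255,255),(250,180,350,225),8,"yellow")
blob((22,120,60),(35,255,255),(300,125,340,170),28,"tape")
blob((0,130,60),(10,255,255),(110,110,135,180),8,"pencils")
blob((8,100,60),(20,255,255),(250,100,285,190),25,"gauge")
print("base pix",w2pix(T,[0,0,0]))
```

```text
far tape [[  672.90045336 -1061.88226954    15.        ]
 [  611.62316791 -1141.28806922    15.        ]
 [  620.30165463 -1022.88561339    15.        ]] near from side [[ 617.93574028 -310.35566837   17.        ]] near top [[ 621.44637162 -311.29104738   17.        ]]
blue [105 193  61  13 647] mean [451.69427 260.33618] rect ((451.69476318359375, 261.461181640625), (189.23660278320312, 33.96200942993164), 88.6128921508789) axis 88.63165157018223
green [206 196  31  26 697] mean [426.40924   -9.780565] rect ((426.57757568359375, -9.805927276611328), (92.3186264038086, 74.5726318359375), 85.20823669433594) axis 84.8101085404822
yellow [ 268  193   70   22 1398] mean [ 443.66113 -267.5352 ] rect ((443.8015441894531, -266.8187561035156), (64.06851196289062, 217.92904663085938), 2.223062753677368) axis 92.33541267191364
tape [305 137  23  24 267] mean [ 615.55707 -305.88394] rect ((619.794921875, -305.0965576171875), (62.24343490600586, 79.25035095214844), 78.4334945678711) axis 149.75963330581058
pencils [116 118  11  53 487] mean [629.55023 315.25818] rect ((629.9027099609375, 315.1659851074219), (171.77041625976562, 30.49937629699707), 4.968777656555176) axis 5.2542754357131685
gauge [257 110  21  69 563] mean [ 638.40546 -151.80028] rect ((631.8421020507812, -152.02760314941406), (219.75791931152344, 63.66543197631836), 0.6705371737480164) axis 0.40231614199893784
base pix [[214.99120904 348.68964916]]
```

The far yellow tape (side 290,129) is at y≈-1060, out of reach, and outside the tool cluster. The near one (top 317,148; side 235,177) is yellow, about 62x79 mm, with a hook, so that's the target. The pencil pair is at top (121,145); the other red pencil is a single.

```bash
cat >> h.py <<'E'
def down(yaw): # tool x down, tool y at world heading yaw (deg)
    a=np.radians(yaw);y=np.array([np.cos(a),np.sin(a),0]);x=np.array([0,0,-1.]);return R.from_matrix(np.c_[x,y,np.cross(x,y)])
def cur(st):return R.from_euler("xyz",st["tcp_rot"],degrees=True)
def heading(r):
    y=r.as_matrix()[:,1];return np.degrees(np.arctan2(y[1],y[0]))
def delta(p0,y0,p1,y1):
    r0=down(y0);d=r0.inv().apply(np.array(p1,float)-p0)/1000
    return np.round(d,4),np.round((r0.inv()*down(y1)).as_rotvec(),4)
E
python3 - <<'E'
from h import *
st=sense();r=cur(st);print(r.as_matrix().round(4),heading(r),st["joint_pos"].round(2))
s=snapshot("wrist");Rm,t=cam(s);c=-Rm.T@t
print("cam in tool",r.inv().apply(c-st["tool_pos"]),"\n axes in tool",(Rm@r.as_matrix()).round(3))
h=heading(r)
for y1 in(90,-90):print(y1,delta([175.497,-573.765,231.292],h,[640,-152,250],y1))
T=snapshot("top")
print(pix2w(T,[[224,147],[170,143],[375,189],[402,233],[267,116],[256,125],[278,125],[267,179],[268,124]],30).round(0))
E
```

```text
[[-2.000e-04  2.924e-01 -9.563e-01]
 [ 8.000e-04 -9.563e-01 -2.924e-01]
 [-1.000e+00 -9.000e-04 -1.000e-04]] -72.99749533753027 [-77.89   7.49  85.3   -0.    87.26  -4.89]
cam in tool [-1.43668371e+02 -6.00132124e-03 -6.93651196e+01] 
 axes in tool [[ 0.     1.     0.   ]
 [-0.271 -0.     0.963]
 [ 0.963 -0.     0.271]]
90 (array([-0.0187, -0.2675, -0.5675]), array([-2.8448,  0.    ,  0.    ]))
-90 (array([-0.0187, -0.2675, -0.5675]), array([0.2967, 0.    , 0.    ]))
[[ 618.  -16.   30.]
 [ 629.  154.   30.]
 [ 491. -489.   30.]
 [ 356. -569.   30.]
 [ 720. -151.   30.]
 [ 691. -116.   30.]
 [ 691. -186.   30.]
 [ 518. -153.   30.]
 [ 694. -154.   30.]]
```

>>> drive_tool([
  [0, -0.001, -0.015, -0.032, 0, 0, 0],
  [0, -0.003, -0.031, -0.066, 0, 0, 0],
  [0, -0.005, -0.047, -0.1, 0, 0, 0],
  [0, -0.007, -0.063, -0.134, 0, 0, 0],
  [0, -0.009, -0.079, -0.168, 0, 0, 0],
  [0, -0.011, -0.095, -0.202, 0, 0, 0],
  [0, -0.013, -0.111, -0.236, 0, 0, 0],
  [0, -0.015, -0.127, -0.27, 0, 0, 0],
  [0, -0.017, -0.143, -0.304, 0, 0, 0],
  [0, -0.019, -0.16, -0.34, 0, 0, 0],
])

```text
time: 1.18
tool_pos: [454.8, -320.1, 250.6]
tcp_rot: [95.7, 90.0, -67.4]
ft_force: [-0.1, 0.3, -0.1]
finger_gap: 85.4
```

>>> drive_tool([
  [0, 0, -0.016, -0.034, 0.04, 0, 0],
  [0, 0, -0.032, -0.068, 0.08, 0, 0],
  [0, 0, -0.048, -0.102, 0.13, 0, 0],
  [0, 0, -0.064, -0.136, 0.18, 0, 0],
  [0, 0, -0.08, -0.17, 0.22, 0, 0],
  [0, 0, -0.094, -0.2, 0.26, 0, 0],
  [0, 0, -0.104, -0.22, 0.29, 0, 0],
  [0, 0, -0.107, -0.227, 0.297, 0, 0],
  [0, 0, -0.107, -0.227, 0.297, 0, 0],
  [0, 0, -0.107, -0.227, 0.297, 0, 0],
])

```text
time: 2.02
tool_pos: [639.3, -152.9, 250.0]
tcp_rot: [17.3, 89.9, -162.6]
ft_force: [-0.2, -0.7, 0.5]
finger_gap: 85.2
```

Run:
```python
from h import *
st=sense();print(st["tool_pos"],heading(cur(st)),st["joint_pos"].round(1),st["qd"].round(1))
s=snapshot("wrist");cv2.imwrite("pics/w1.png",s["frame"])
import pickle;pickle.dump(s,open("w1.pkl","wb"))
cv2.imwrite("pics/w1b.png",cv2.resize(s["frame"],None,fx=1.5,fy=1.5))
```

```text
[ 639.26261789 -152.88969703  249.97001797] -89.93619463208493 [-17.9  16.   73.6  -0.   90.4  72. ] [-1.5 -1.1  1.  -0.2  0.  -0.2]
```

View pics/w1b.png

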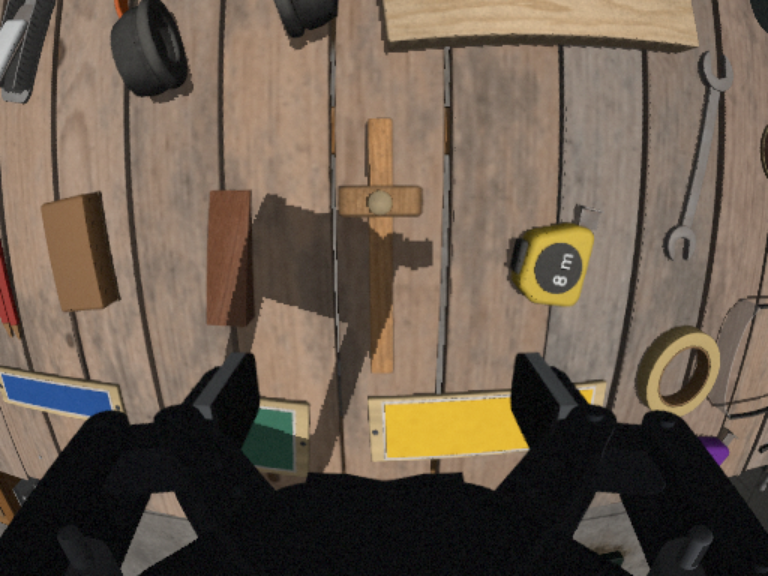

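Wrist view: gauge head at (380,200), beam from (380,118) to (383,373), tape at (555,265) with its hook at (585,213), and yellow field at (490,428). I'll zoom in to measure.

Run:
```python
from h import *
f=cv2.imread("pics/w1.png")
a=cv2.resize(f[70:260,215:295],None,fx=3.1,fy=3.1,interpolation=cv2.INTER_CUBIC)
b=cv2.resize(f[130:210,330:410],None,fx=5.5,fy=5.5,interpolation=cv2.INTER_CUBIC)
c=np.zeros((600,800,3),np.uint8);c[:a.shape[0],:a.shape[1]]=a;c[:b.shape[0],300:300+b.shape[1]]=b
cv2.imwrite("pics/w1c.png",c)
```

```text
(no output)
```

View pics/w1c.png

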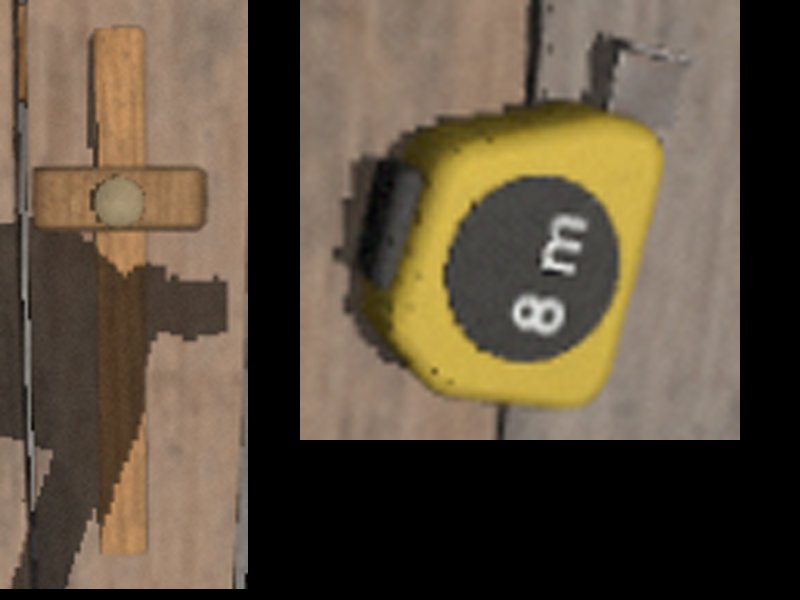

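Run:
```python
from h import *
import pickle
s=pickle.load(open("w1.pkl","rb"))
A=lambda p:np.array([215,70])+np.array(p,float)/3.1-0.5+0.5/3.1
B=lambda p:np.array([330,130])+(np.array(p,float)-[300,0])/5.5-0.5+.5/5.5
w=lambda p,z:pix2w(s,p,z,True)[0]
f1,f2=w(A([94,28]),36.6),w(A([145,28]),36.6);n1,n2=w(A([102,553]),27.4),w(A([147,553]),27.4)
print(f1,f2,n1,n2);F=(f1+f2)/2;N=(n1+n2)/2
print("gauge mid",(F+N)/2,"len",np.linalg.norm(F-N),"ax",np.degrees(np.arctan2((F-N)[1],(F-N)[0])))
r1,r2=w(B([662,155]),31),w(B([607,390]),31)
bt=w(B([520,407]),31);tp=w(B([560,100]),31);lf=w(B([352,300]),10); lt=w(B([392,300]),32)
d=(r2-r1)[:2];d/=np.linalg.norm(d);x=np.array([d[1],-d[0]])
print("tape y ax",np.degrees(np.arctan2(d[1],d[0])),r1,r2)
xo=x@r1[:2]+30
for n,p in(("bt",bt),("tp",tp)):print(n,p,"y",d@p[:2])
print("left",x@lf[:2]-xo,x@lt[:2]-xo)
yo=((d@bt[:2]-47)+(d@tp[:2]+29))/2
print("origins",d@bt[:2]-47,d@tp[:2]+29,x*xo+d*yo)
# yellow left corners and green right, blue
Y=np.array([[383,402],[383,461],[371,397],[372,461]])/1.5
print(pix2w(s,Y,8,True))
```

```text
[ 744.18696377 -139.3218139    36.6       ] [ 744.15279328 -158.7206912    36.6       ] [ 522.33525801 -140.84945527   27.4       ] [ 522.36251653 -160.78698848   27.4       ]
gauge mid [ 633.2593829  -149.91973721   32.        ] len 222.01896599549252 ax 0.4641423039976039
tape y ax 172.03198172145707 [ 650.90008578 -337.86669081   31.        ] [ 591.39334288 -329.53743276   31.        ]
bt [ 587.22240257 -305.9684817    31.        ] y -623.9665724434806
tp [ 663.20089364 -309.02238668   31.        ] y -699.6348699949091
left 35.263308008716734 32.64919876886697
origins -670.9665724434806 -670.6348699949091 [ 634.60755912 -305.29374317]
[[ 478.7162785  -151.4479764     8.        ]
 [ 403.15234889 -151.39581451    8.        ]
 [ 484.49284819 -139.57200486    8.        ]
 [ 403.08419437 -139.57045       8.        ]]
```

```bash
cat >> h.py <<'E'
import json
def track(moves,init=([175.497,-573.765,231.292],-72.995)):
    p,h=np.array(init[0]),init[1]
    for m in moves:
        p=p+down(h).apply(m[:3])*1000; h=h-np.degrees(m[3])
    return p,h
def add(*ms):
    try:L=json.load(open("mv.json"))
    except Exception:L=[]
    L+=ms;json.dump(L,open("mv.json","w"));return track(L)
E
python3 - <<'E'
from h import *
p,h=add([-.019,-.16,-.34,0],[0,-.107,-.227,.297]);print(p,h,sense()["tool_pos"])
for q in([625.3,-149.9,100],[625.3,-149.9,8]):print(delta(p,h,q,-89.54))
E
```

```text
[ 639.62180109 -152.61636945  250.292     ] -90.01184651538546 [ 638.96269629 -153.53641753  250.18734265]
(array([ 0.1503, -0.0027,  0.0143]), array([-0.0082,  0.    ,  0.    ]))
(array([ 0.2423, -0.0027,  0.0143]), array([-0.0082,  0.    ,  0.    ]))
```

>>> drive_tool([
  [0, 0.015, -0.001, 0.003, 0, 0, 0],
  [0, 0.05, -0.002, 0.008, -0.004, 0, 0],
  [0, 0.088, -0.003, 0.012, -0.008, 0, 0],
  [0, 0.126, -0.003, 0.014, -0.008, 0, 0],
  [0, 0.164, -0.003, 0.014, -0.008, 0, 0],
  [0, 0.195, -0.003, 0.014, -0.008, 0, 0],
  [0, 0.215, -0.003, 0.014, -0.008, 0, 0],
  [0, 0.22, -0.003, 0.014, -0.008, 0, 0],
  [0, 0.22, -0.003, 0.014, -0.008, 0, 0],
  [0, 0.22, -0.003, 0.014, -0.008, 0, 0],
])

```text
time: 2.9
tool_pos: [626.0, -150.8, 31.9]
tcp_rot: [157.9, 89.9, -21.7]
ft_force: [0.5, -0.4, 0.4]
finger_gap: 85.1
```

Run:
```python
from h import *
p,h=add([.22,-.003,.014,-.008]);st=sense();print(p,h,st["tool_pos"],heading(cur(st)),st["ft_force"])
s=snapshot("wrist");cv2.imwrite("pics/w2.png",cv2.resize(s["frame"],None,fx=1.5,fy=1.5));print(sense()["tool_pos"])
```

```text
[ 625.62242167 -149.61347486   30.292     ] -89.5534802792808 [ 626.04382232 -150.81048195   31.88159581] -89.61052656093005 [ 0.53841422 -0.36245493  0.40412064]
[ 626.95927434 -150.82507147   32.89497165]
```

View pics/w2.png

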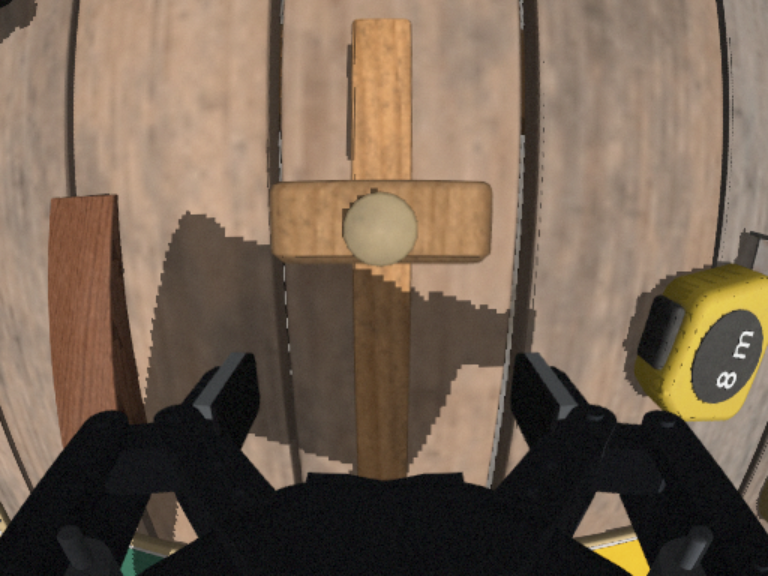

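The jaws straddle the beam evenly (fingers at 250 and 520, beam at 383). Now lower and close.

>>> drive_tool([
  [0, 0.012, 0, 0, 0, 0, 0],
  [0, 0.022, 0, 0, 0, 0, 0],
  [0, 0.022, 0, 0, 0, 0, 0],
  [120, 0.022, 0, 0, 0, 0, 0],
  [255, 0.022, 0, 0, 0, 0, 0],
  [255, 0.022, 0, 0, 0, 0, 0],
  [255, 0.022, 0, 0, 0, 0, 0],
  [255, 0.022, 0, 0, 0, 0, 0],
  [255, 0.022, 0, 0, 0, 0, 0],
  [255, 0.022, 0, 0, 0, 0, 0],
], squeeze=60)

```text
time: 3.78
tool_pos: [626.0, -149.7, 8.8]
tcp_rot: [164.0, 90.0, -15.5]
ft_force: [0.1, 0.8, 2.3]
finger_gap: 19.1
```

Run:
```python
from h import *
p,h=add([.022,0,0,0]);st=sense();print(p,h,st["tool_pos"],heading(cur(st)),st["ft_force"],st["finger_gap"])
```

```text
[ 625.62242167 -149.61347486    8.292     ] -89.5534802792808 [ 625.96910361 -149.70690868    8.83785763] -89.55337972329424 [0.1435673  0.83971474 2.30424143] 19.066479828786342
```

Run:
```python
from h import *
f=cv2.imread("pics/w1.png")
a=cv2.resize(f[250:320,235:415],None,fx=4.4,fy=4.4,interpolation=cv2.INTER_CUBIC)
t=cv2.imread("pics/top0.png");b=cv2.resize(t[185:225,255:355],None,fx=7,fy=7,interpolation=cv2.INTER_CUBIC)
c=np.zeros((600,800,3),np.uint8);c[:a.shape[0],:a.shape[1]]=a;c[310:310+b.shape[0],:b.shape[1]]=b
cv2.imwrite("pics/c3.png",c)
```

```text
(no output)
```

View pics/c3.png

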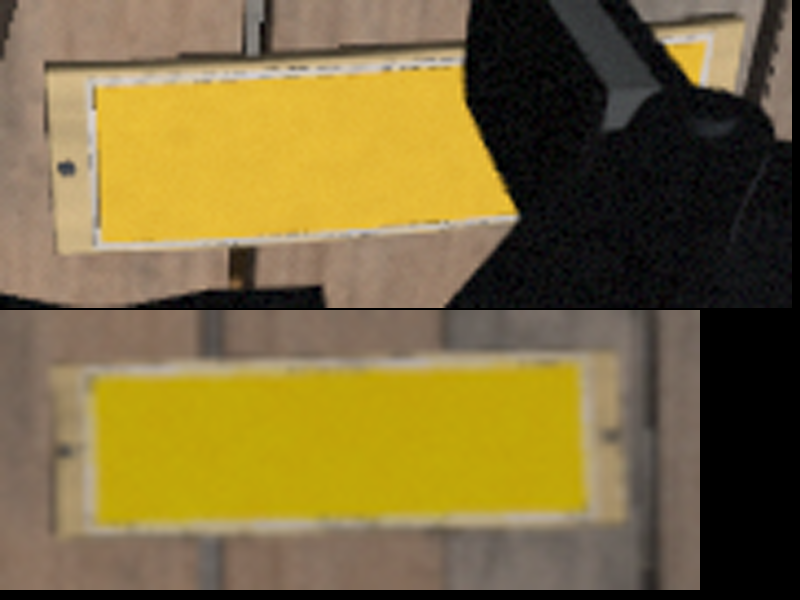

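Run:
```python
from h import *
import pickle
s=pickle.load(open("w1.pkl","rb"));T=snapshot("top")
def px(p,o,k):return np.array(o)+np.array(p,float)/k-.5+.5/k
W=pix2w(s,px([[46,66],[742,19],[62,252],[97,87],[709,38],[103,242]],[235,250],4.4),8,True)[:,:2]
print(W.round(1));
for o,a,b,c,w,l in(("board",0,1,2,80,256),("field",3,4,5,68,222)):
    e=W[b]-W[a];print(o,"centre",(W[b]+W[c])/2,np.linalg.norm(e),np.linalg.norm(W[c]-W[a]),np.degrees(np.arctan2(-e[1],-e[0])))
Q=pix2w(T,px(np.array([[95,372],[583,363],[588,513],[100,523]])-[0,310],[255,185],7),8)[:,:2];print(Q,Q.mean(0),np.degrees(np.arctan2(*((Q[0]-Q[1])[::-1]))))
```

```text
[[ 484.6 -136.2]
 [ 493.3 -388.6]
 [ 404.  -140.7]
 [ 476.3 -153.4]
 [ 486.4 -376. ]
 [ 408.9 -155.7]]
board centre [ 448.67132832 -264.6439597 ] 252.51403728193725 80.64913545567876 91.98445039572572
field centre [ 447.61824683 -265.85072058] 222.79075210005973 67.45810179222167 92.60070573947479
[[ 475.21446185 -157.25255679]
 [ 481.87219201 -377.72872476]
 [ 414.14597153 -379.11503464]
 [ 407.12547639 -160.06820134]] [ 444.58952544 -268.54112938] 91.72963799212393
```

>>> drive_tool([
  [255, -0.008, 0, 0, 0, 0, 0],
  [255, -0.025, 0, 0, 0, 0, 0],
  [255, -0.055, 0, 0, 0, 0, 0],
  [255, -0.085, 0, 0, 0, 0, 0],
  [255, -0.1, 0.003, 0.005, -0.06, 0, 0],
  [255, -0.1, 0.012, 0.02, -0.16, 0, 0],
  [255, -0.1, 0.024, 0.036, -0.27, 0, 0],
  [255, -0.1, 0.036, 0.054, -0.38, 0, 0],
  [255, -0.1, 0.048, 0.072, -0.49, 0, 0],
  [255, -0.1, 0.06, 0.09, -0.6, 0, 0],
])

```text
time: 4.67
tool_pos: [535.0, -210.6, 108.4]
tcp_rot: [-54.8, 90.0, 160.4]
ft_force: [0.7, -0.2, -1.5]
finger_gap: 18.5
```

Run:
```python
from h import *
p,h=add([-.1,.06,.09,-.6]);st=sense();print(p,h,st["tool_pos"],heading(cur(st)),st["ft_force"],st["finger_gap"])
for q in([447.8,-273.3,60],[447.8,-273.3,16.8]):print(delta(p,h,q,2.2))
```

```text
[ 536.09274433 -210.31303727  108.292     ] -55.176012571431414 [ 534.95754802 -210.56687165  108.36049678] -54.84743798525341 [ 0.65109038 -0.24607398 -1.50699712] 18.46540457761679
(array([0.0483, 0.0013, 0.1084]), array([-1.0014,  0.    ,  0.    ]))
(array([0.0915, 0.0013, 0.1084]), array([-1.0014,  0.    ,  0.    ]))
```

>>> drive_tool([
  [255, 0, 0, 0.018, -0.11, 0, 0],
  [255, 0.003, 0, 0.036, -0.22, 0, 0],
  [255, 0.006, 0, 0.054, -0.33, 0, 0],
  [255, 0.012, 0.001, 0.07, -0.44, 0, 0],
  [255, 0.018, 0.001, 0.084, -0.55, 0, 0],
  [255, 0.024, 0.001, 0.095, -0.66, 0, 0],
  [255, 0.03, 0.001, 0.103, -0.77, 0, 0],
  [255, 0.035, 0.001, 0.107, -0.88, 0, 0],
  [255, 0.038, 0.001, 0.108, -0.96, 0, 0],
  [255, 0.04, 0.0013, 0.1084, -1.001, 0, 0],
])

```text
time: 5.5
tool_pos: [447.0, -273.2, 67.9]
tcp_rot: [-126.3, 89.9, 146.1]
ft_force: [0.8, 0.3, -2.6]
finger_gap: 19.3
```

Run:
```python
from h import *
p,h=add([.04,.0013,.1084,-1.001]);st=sense();print(p,h,st["tool_pos"],heading(cur(st)),st["ft_force"],st["finger_gap"])
s=snapshot("wrist");cv2.imwrite("pics/w3.png",cv2.resize(s["frame"],None,fx=1.5,fy=1.5))
import pickle;pickle.dump(s,open("w3.pkl","wb"))
```

```text
[ 447.84845288 -273.28283182   68.292     ] 2.177062721163985 [ 446.97466248 -273.20049871   67.86621306] 2.4108744495775283 [ 0.84054807  0.28675839 -2.57757061] 19.25339231361744
```

View pics/w3.png

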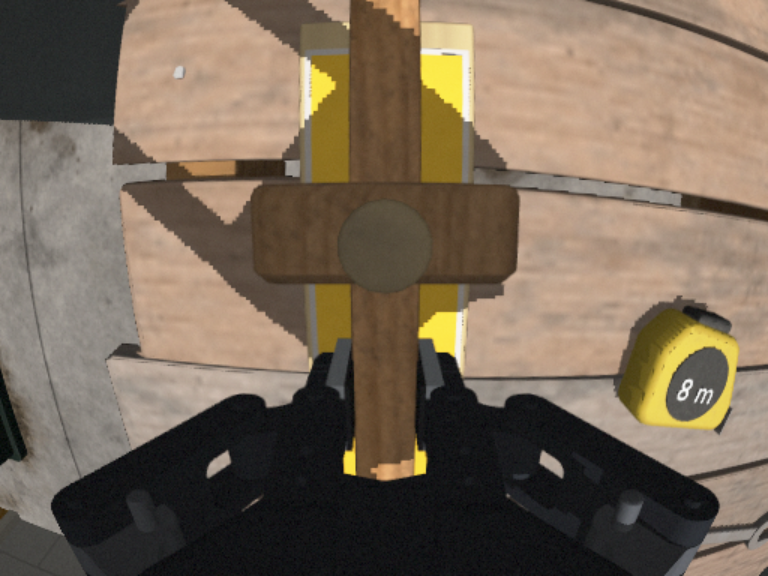

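Run:
```python
from h import *
f=cv2.imread("pics/w3.png")
cv2.imwrite("pics/w3c.png",cv2.resize(f[0:400,260:520],(520,800))[:600])
import pickle
s=pickle.load(open("w3.pkl","rb"))
for p in([301,24],[473,24],[312,54],[464,54],[313,340],[465,340]):print(p,pix2w(s,np.array(p)/1.5,8,True)[0].round(1))
```

```text
[301, 24] [ 403.8 -139.3    8. ]
[473, 24] [ 482.6 -135.8    8. ]
[312, 54] [ 409.8 -154.3    8. ]
[464, 54] [ 478.8 -151.3    8. ]
[313, 340] [ 412.8 -291.7    8. ]
[465, 340] [ 488.6 -288.5    8. ]
```

View pics/w3c.png

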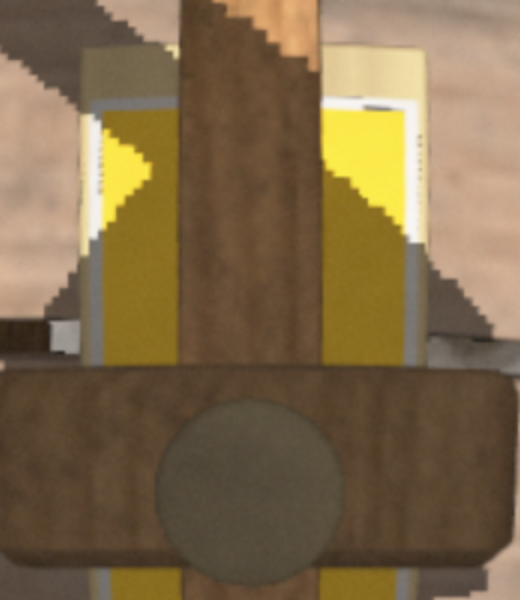

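>>> drive_tool([
  [255, 0.012, 0, 0, 0, 0, 0],
  [255, 0.028, 0, 0, 0, 0, 0],
  [255, 0.04, 0, 0, 0, 0, 0],
  [255, 0.046, 0, 0, 0, 0, 0],
  [255, 0.049, 0, 0, 0, 0, 0],
  [255, 0.051, 0, 0, 0, 0, 0],
  [255, 0.051, 0, 0, 0, 0, 0],
  [255, 0.051, 0, 0, 0, 0, 0],
  [255, 0.051, 0, 0, 0, 0, 0],
  [255, 0.051, 0, 0, 0, 0, 0],
])

```text
time: 6.38
tool_pos: [448.3, -273.6, 17.9]
tcp_rot: [50.9, 89.9, -36.9]
ft_force: [-0.2, 0.4, -1.3]
finger_gap: 19.1
```

Run:
```python
from h import *
p,h=add([.051,0,0,0]);st=sense();print(p,h,st["tool_pos"],heading(cur(st)),st["ft_force"],st["wrist_torque"],st["finger_gap"])
```

```text
[ 447.84845288 -273.28283182   17.292     ] 2.177062721163985 [ 448.3097238  -273.63303727   17.88831186] 2.1730909579301163 [-0.1841282   0.44840981 -1.30041141] [-0.03878811  0.04968222 -0.00096673] 19.068689788127593
```

>>> drive_tool([
  [255, 0.0008, 0, 0, 0, 0, 0],
  [255, 0.0008, 0, 0, 0, 0, 0],
  [180, 0.0008, 0, 0, 0, 0, 0],
  [140, 0.0008, 0, 0, 0, 0, 0],
  [80, 0.0008, 0, 0, 0, 0, 0],
  [20, 0.0008, 0, 0, 0, 0, 0],
  [0, 0.0008, 0, 0, 0, 0, 0],
  [0, -0.02, 0, 0, 0, 0, 0],
  [0, -0.055, 0, 0, 0, 0, 0],
  [0, -0.09, 0, 0, 0, 0, 0],
])

```text
time: 7.22
tool_pos: [446.5, -272.3, 106.8]
tcp_rot: [-129.2, 89.8, 143.0]
ft_force: [0.6, -0.4, -0.3]
finger_gap: 85.2
```

Run:
```python
from h import *
p,h=add([-.09,0,0,0]);st=sense();print(p,h,st["tool_pos"],heading(cur(st)),st["ft_force"],st["joint_pos"].round(1))
s=snapshot("wrist");cv2.imwrite("pics/w4.png",cv2.resize(s["frame"],None,fx=1.5,fy=1.5))
import pickle;pickle.dump(s,open("w4.pkl","wb"))
```

```text
[ 447.84845288 -273.28283182  107.292     ] 2.177062721163985 [ 446.48671953 -272.29288547  106.79279124] 2.173241286758014 [ 0.59946599 -0.39279814 -0.25870356] [-37.    1.3 105.1   0.   73.8 -39.2]
```

View pics/w4.png

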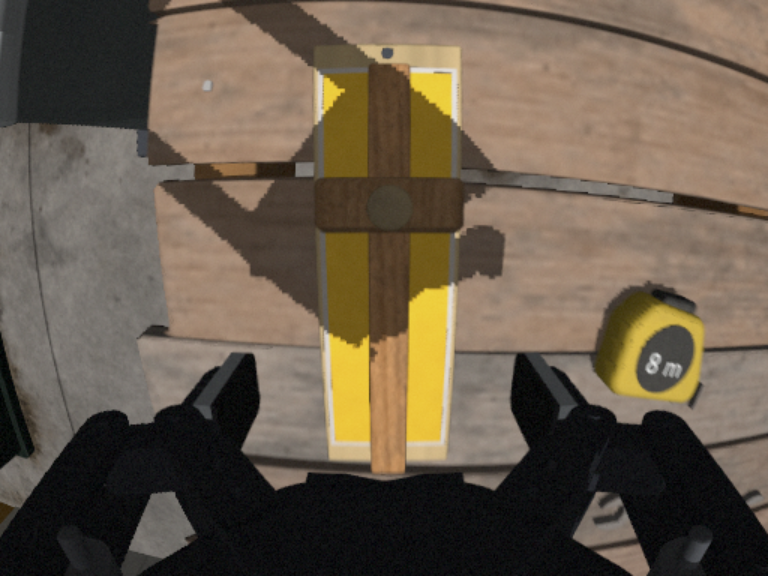

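Run:
```python
from h import *
import pickle
s=pickle.load(open("w4.pkl","rb"))
w=lambda p,z:pix2w(s,np.array(p)/1.5-.17,z,True)[0].round(1)
print("beam",w([369,65],44.6),w([410,64],44.6),w([371,473],35.4),w([407,473],35.4))
print("field",w([323,73],8),w([455,71],8),w([329,441],8),w([447,441],8))
```

```text
beam [ 435.6 -157.7   44.6] [ 454.2 -156.4   44.6] [ 442.8 -382.9   35.4] [ 464.8 -382.    35.4]
field [ 409.2 -154.2    8. ] [ 480.3 -150.2    8. ] [ 414.2 -379.5    8. ] [ 492.  -376.6    8. ]
```

The gauge is on its field, possibly about 4 mm low along its length. I'll check with the top view once the arm is clear; next the tape.

Run:
```python
from h import *
p,h=add()
print(delta(p,h,[629.8,-303.6,160],82.0))
```

```text
(array([-0.0527,  0.1807,  0.0372]), array([-1.3932,  0.    ,  0.    ]))
```

>>> drive_tool([
  [0, -0.012, 0.01, 0.002, -0.08, 0, 0],
  [0, -0.025, 0.03, 0.006, -0.19, 0, 0],
  [0, -0.037, 0.05, 0.01, -0.3, 0, 0],
  [0, -0.047, 0.07, 0.014, -0.42, 0, 0],
  [0, -0.053, 0.09, 0.018, -0.54, 0, 0],
  [0, -0.053, 0.11, 0.022, -0.66, 0, 0],
  [0, -0.053, 0.13, 0.026, -0.78, 0, 0],
  [0, -0.053, 0.15, 0.03, -0.9, 0, 0],
  [0, -0.053, 0.165, 0.034, -1.02, 0, 0],
  [0, -0.053, 0.175, 0.036, -1.14, 0, 0],
])

```text
time: 8.1
tool_pos: [625.5, -302.7, 159.8]
tcp_rot: [14.6, 90.0, -7.5]
ft_force: [1.2, -0.4, -0.4]
finger_gap: 85.4
```

>>> drive_tool([
  [0, 0, 0.001, -0.003, -0.1, 0, 0],
  [0, 0, 0.001, -0.006, -0.2, 0, 0],
  [0, 0, 0.001, -0.006, -0.253, 0, 0],
  [0, 0, 0.001, -0.006, -0.253, 0, 0],
  [0, 0, 0.001, -0.006, -0.253, 0, 0],
  [0, 0, 0.001, -0.006, -0.253, 0, 0],
  [0, 0, 0.001, -0.006, -0.253, 0, 0],
  [0, 0, 0.001, -0.006, -0.253, 0, 0],
  [0, 0, 0.001, -0.006, -0.253, 0, 0],
  [0, 0, 0.001, -0.006, -0.253, 0, 0],
])

```text
time: 8.93
tool_pos: [618.9, -299.4, 160.3]
tcp_rot: [-109.8, 90.0, -117.8]
ft_force: [-0.9, -0.4, -1.0]
finger_gap: 85.4
```

Run:
```python
from h import *
p,h=add([-.053,.175,.036,-1.14],[0,.001,-.006,-.253]);st=sense();print(p,h,st["tool_pos"],heading(cur(st)),st["ft_force"],st["joint_pos"].round(1))
s=snapshot("wrist");a=cv2.resize(s["frame"],(533,400))
import pickle;pickle.dump(s,open("w5.pkl","wb"));cv2.imwrite("pics/w5.png",s["frame"])
T=snapshot("top");pickle.dump(T,open("t5.pkl","wb"));cv2.imwrite("pics/t5.png",T["frame"])
```

```text
[ 618.92942766 -299.38848952  160.292     ] 81.99008358288766 [ 618.90329819 -299.43198028  160.30408437] 81.964267612812 [-0.86029503 -0.35730476 -0.97634864] [ -30.1   23.1   74.3   -0.    82.6 -112.1]
```

View pics/w5.png

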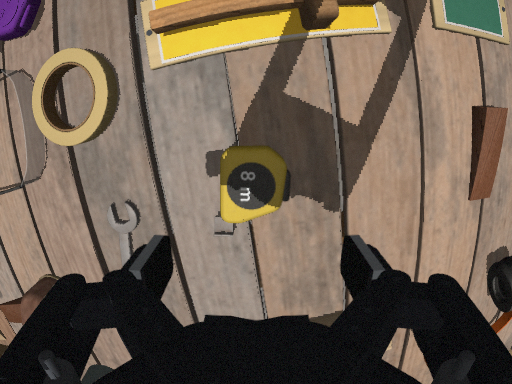

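View pics/t5.png

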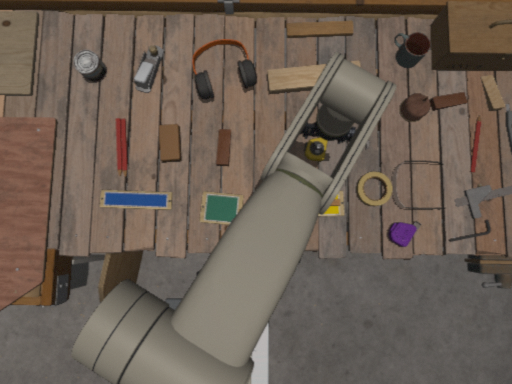

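Run:
```python
from h import *
f=cv2.imread("pics/w5.png")
a=cv2.resize(f[130:245,190:310],None,fx=5,fy=5,interpolation=cv2.INTER_CUBIC)
cv2.imwrite("pics/w5c.png",a)
```

```text
(no output)
```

View pics/w5c.png

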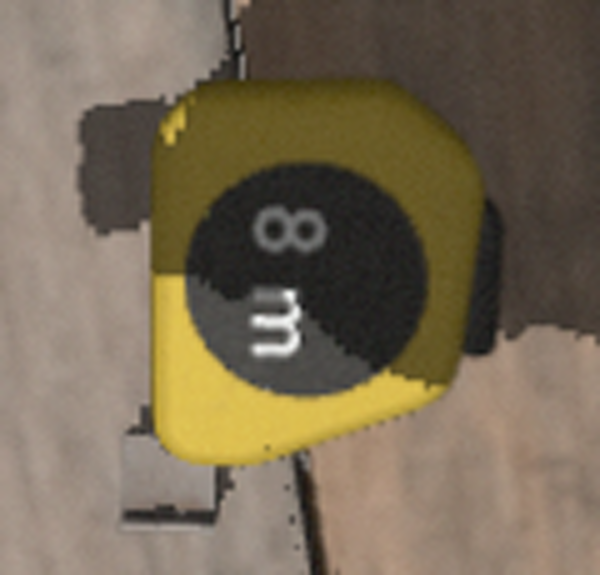

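Run:
```python
from h import *
import pickle
s=pickle.load(open("w5.pkl","rb"))
w=lambda p,z:pix2w(s,np.array([190,130])+np.array(p)/5-.4,z,True)[0]
l1,l2=w([153,180],30),w([154,400],30);b=w([300,80],28);t=w([210,464],28);r=w([484,200],26)
d=(l1-l2)[:2];print("ax",np.degrees(np.arctan2(d[1],d[0])))
a=np.radians(172);d=np.array([np.cos(a),np.sin(a)]);x=np.array([d[1],-d[0]])
print(x@l1[:2]+30,x@l2[:2]+30,x@r[:2]-32,"y",d@b[:2]-47,d@t[:2]+29)
xo=(x@l1[:2]+30+x@l2[:2]+30+2*(x@r[:2]-32))/4;yo=(d@b[:2]-47+d@t[:2]+29)/2
o=x*xo+d*yo;g=o+x*1+d*5;print("origin",o,"grip",g)
p,h=add();print(delta(p,h,[*g,40],82),delta(p,h,[*g,14],82))
# green corners
print(pix2w(s,np.array([[445,24],[505,39]])-0.,8,True))
```

```text
ax 170.35025558621436
-213.9964815558236 -215.26036099408833 -213.1522653922746 y -668.4914213085647 -669.1916254144057
origin [ 632.56462129 -304.89352607] grip [ 627.75245404 -303.2073925 ]
(array([ 0.1203, -0.0026,  0.0093]), array([-0.0002,  0.    ,  0.    ])) (array([ 0.1463, -0.0026,  0.0093]), array([-0.0002,  0.    ,  0.    ]))
[[469.79666154 -60.54929304   8.        ]
 [478.90507265  45.03088231   8.        ]]
```

>>> drive_tool([
  [0, 0.01, -0.001, 0.004, 0, 0, 0],
  [0, 0.035, -0.0026, 0.01, 0, 0, 0],
  [0, 0.07, -0.0026, 0.01, 0, 0, 0],
  [0, 0.1, -0.0026, 0.01, 0, 0, 0],
  [0, 0.12, -0.0026, 0.01, 0, 0, 0],
  [0, 0.135, -0.0026, 0.01, 0, 0, 0],
  [0, 0.15, -0.0026, 0.01, 0, 0, 0],
  [0, 0.159, -0.0026, 0.01, 0, 0, 0],
  [0, 0.159, -0.0026, 0.01, 0, 0, 0],
  [40, 0.159, -0.0026, 0.01, 0, 0, 0],
], squeeze=60)

```text
time: 9.87
tool_pos: [628.7, -303.5, 1.6]
tcp_rot: [-24.4, 90.0, -32.4]
ft_force: [1.2, -0.2, 0.1]
finger_gap: 75.5
```

Run:
```python
from h import *
p,h=add([.159,-.0026,.01,0]);st=sense();print(p,h,st["tool_pos"],heading(cur(st)),st["ft_force"],st["finger_gap"])
s=snapshot("wrist");cv2.imwrite("pics/w6.png",s["frame"])
```

```text
[ 628.46957166 -303.35656872    1.292     ] 81.99008358288766 [ 628.74395018 -303.52642251    1.59702549] 81.99139858723646 [ 1.24059415 -0.18102365  0.13356255] 75.46347736015916
```

View pics/w6.png

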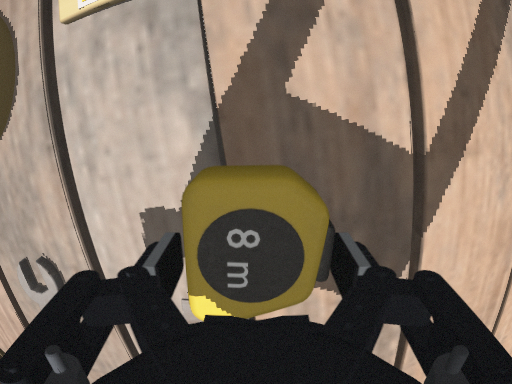

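The fingers straddle the case evenly. Now close.

>>> drive_tool([
  [60, 0, 0, 0, 0, 0, 0],
  [80, 0, 0, 0, 0, 0, 0],
  [120, 0, 0, 0, 0, 0, 0],
  [255, 0, 0, 0, 0, 0, 0],
  [255, 0, 0, 0, 0, 0, 0],
  [255, 0, 0, 0, 0, 0, 0],
  [255, 0, 0, 0, 0, 0, 0],
  [255, -0.01, 0, 0, 0, 0, 0],
  [255, -0.025, 0, 0, 0, 0, 0],
  [255, -0.04, 0, 0, 0, 0, 0],
])

```text
time: 10.75
tool_pos: [628.0, -303.0, 42.2]
tcp_rot: [153.8, 89.9, 145.8]
ft_force: [0.2, -0.9, -2.8]
finger_gap: 59.1
```

Run:
```python
from h import *
p,h=add([-.04,0,0,0]);st=sense();print(p,h,st["tool_pos"],heading(cur(st)),st["ft_force"],st["finger_gap"])
s=snapshot("wrist");cv2.imwrite("pics/w7.png",s["frame"])
import pickle;pickle.dump(s,open("w7.pkl","wb"))
```

```text
[ 628.46957166 -303.35656872   41.292     ] 81.99008358288766 [ 628.02331776 -303.00142179   42.22622359] 81.99251411228965 [ 0.1730837  -0.92047433 -2.81334502] 59.055448245798246
```

View pics/w7.png

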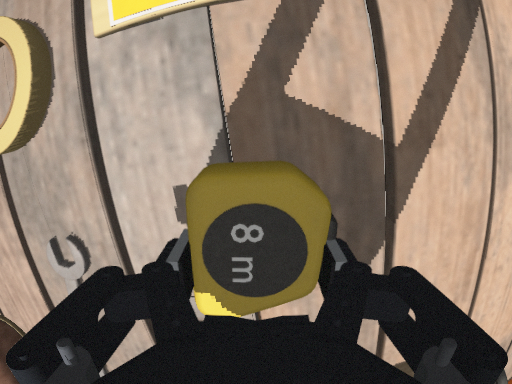

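```bash
python3 - <<'E'
from h import *
import pickle
for n,tz,row,cl,cr,cb in(("w6",0,166,182,328,None),("w7",40.3,162,188,329,None)):
    s=pickle.load(open("w7.pkl","rb"))
    if n=="w6": continue
    p,h=add();r=down(h)
    for z in(24,28,31):
        P=pix2w(s,[[258,row],[188,215],[330,215]],z+tz,True)
        print(z,r.inv().apply(P-p).round(1))
G=pickle.load(open("w1.pkl","rb"))
E
python3 - <<'E'
import cv2
f=cv2.imread("pics/top0.png");b=cv2.resize(f[187:230,192:252],None,fx=12,fy=12,interpolation=cv2.INTER_CUBIC);cv2.imwrite("pics/c4.png",b)
f=cv2.imread("pics/w1.png");b=cv2.resize(f[250:330,155:215],None,fx=7,fy=7,interpolation=cv2.INTER_CUBIC);cv2.imwrite("pics/c5.png",b)
E
```

```text
24 [[-23.    1.3 -46.1]
 [-23.  -29.7 -22.5]
 [-23.   33.5 -22.5]]
28 [[-27.    1.3 -46.9]
 [-27.  -28.7 -24. ]
 [-27.   32.4 -24. ]]
31 [[-30.    1.3 -47.4]
 [-30.  -28.  -25.1]
 [-30.   31.6 -25.1]]
```

View pics/c4.png

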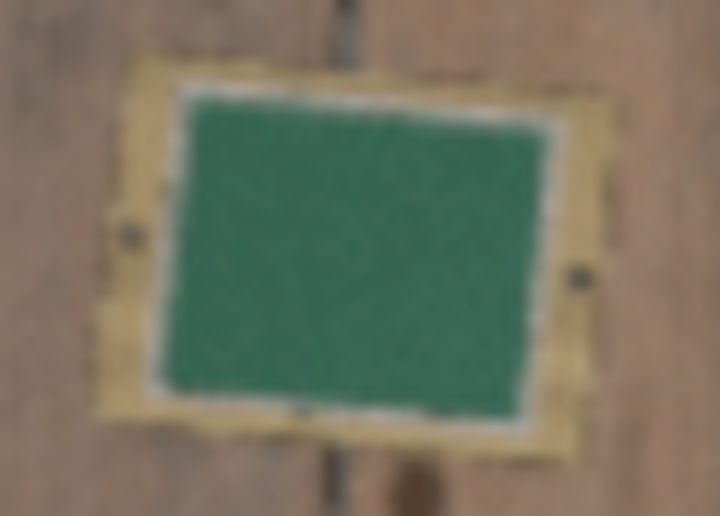

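View pics/c5.png

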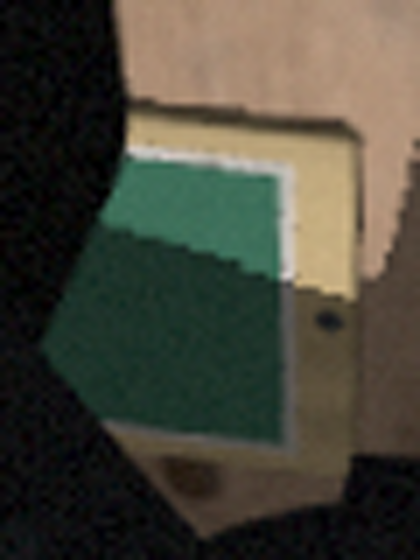

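Run:
```python
from h import *
import pickle
s=pickle.load(open("w7.pkl","rb"));p,h=add();r=down(h)
for z in(2,4,8):print(z,r.inv().apply(pix2w(s,[[258,162]],z+40.3,True)-p).round(1))
s=pickle.load(open("w5.pkl","rb"))
w=lambda p,z:pix2w(s,np.array([190,130])+np.array(p)/5-.4,z,True)[0]
a=np.radians(172);d=np.array([np.cos(a),np.sin(a)])
print("w5",[d@w([300,80],z)[:2]-47 for z in(2,4,8)],d@w([210,464],30)[:2]+29)
s=pickle.load(open("w1.pkl","rb"));B=lambda p:np.array([330,130])+(np.array(p,float)-[300,0])/5.5-0.5+.5/5.5
print("w1",d@pix2w(s,B([520,407]),31,True)[0][:2]-47,[d@pix2w(s,B([560,100]),z,True)[0][:2]+29 for z in (2,4,8)])
T=snapshot("top")
def px(p,o,k):return np.array(o)+np.array(p,float)/k-.5+.5/k
Q=pix2w(T,px([[190,98],[551,126],[518,418],[162,387]],[192,187],12),8)[:,:2];print(Q,Q.mean(0))
Q=pix2w(T,px([[140,62],[612,100],[575,460],[100,418]],[192,187],12),8)[:,:2];print(Q,Q.mean(0))
W=pix2w(s,px([[358,135],[345,470],[280,176],[280,445]],[155,250],7),8,True)[:,:2];print(W)
```

```text
2 [[ -1.    1.5 -42.1]]
4 [[ -3.    1.5 -42.5]]
8 [[ -7.    1.4 -43.2]]
w5 [np.float64(-671.7661416285825), np.float64(-671.5142400655043), np.float64(-671.0104369393476)] -668.3839108382687
w1 -671.090176904265 [np.float64(-668.891811619975), np.float64(-669.020257159904), np.float64(-669.2771482397619)]
[[468.91303316  34.69022592]
 [462.61602709 -60.46957157]
 [385.92843497 -53.20604202]
 [392.93019914  39.97396449]] [427.59692359  -9.7528558 ]
[[478.2918365   48.11786366]
 [469.67740621 -76.40663817]
 [375.17650639 -68.27806983]
 [384.66740623  55.93940415]] [426.95328883 -10.15686005]
[[475.81744955 -76.44743204]
 [379.92273944 -65.47001165]
 [464.48008438 -58.12870805]
 [386.82931109 -50.32029867]]
```

Run:
```python
from h import *
p,h=add()
print(delta(p,h,[430.4,-3.2,130],-4.7),delta(p,h,[520,-140,130],-4.7))
```

```text
(array([-0.0887,  0.2696, -0.238 ]), array([1.513, 0.   , 0.   ])) (array([-0.0887,  0.1466, -0.1302]), array([1.513, 0.   , 0.   ]))
```

>>> drive_tool([
  [255, -0.015, 0, 0, 0, 0, 0],
  [255, -0.04, 0, 0, 0.04, 0, 0],
  [255, -0.065, 0.006, -0.005, 0.13, 0, 0],
  [255, -0.08, 0.024, -0.02, 0.24, 0, 0],
  [255, -0.088, 0.045, -0.038, 0.35, 0, 0],
  [255, -0.088, 0.068, -0.058, 0.46, 0, 0],
  [255, -0.088, 0.091, -0.079, 0.57, 0, 0],
  [255, -0.088, 0.114, -0.1, 0.68, 0, 0],
  [255, -0.088, 0.137, -0.121, 0.79, 0, 0],
  [255, -0.088, 0.16, -0.142, 0.9, 0, 0],
])

```text
time: 11.68
tool_pos: [508.9, -123.9, 129.7]
tcp_rot: [-160.1, 90.0, 140.0]
ft_force: [-0.5, 1.0, -2.7]
finger_gap: 59.4
```

Run:
```python
from h import *
p,h=add([-.088,.16,-.142,.9]);st=sense();print(p,h,st["tool_pos"],heading(cur(st)),st["finger_gap"])
print(delta(p,h,[430.4,-3.2,100],-4.7))
```

```text
[ 510.15004658 -125.13061667  129.292     ] 30.42388202111357 [ 508.92984265 -123.94076624  129.67004933] 30.108311126293163 59.37202060692024
(array([ 0.0293, -0.007 , -0.1455]), array([0.613, 0.   , 0.   ]))
```

>>> drive_tool([
  [255, 0, -0.001, -0.025, 0.1, 0, 0],
  [255, 0.002, -0.002, -0.05, 0.2, 0, 0],
  [255, 0.005, -0.003, -0.075, 0.3, 0, 0],
  [255, 0.01, -0.005, -0.1, 0.4, 0, 0],
  [255, 0.015, -0.006, -0.12, 0.5, 0, 0],
  [255, 0.02, -0.007, -0.135, 0.57, 0, 0],
  [255, 0.025, -0.007, -0.143, 0.605, 0, 0],
  [255, 0.029, -0.007, -0.1455, 0.613, 0, 0],
  [255, 0.029, -0.007, -0.1455, 0.613, 0, 0],
  [255, 0.029, -0.007, -0.1455, 0.613, 0, 0],
])

```text
time: 12.52
tool_pos: [430.6, -3.5, 100.6]
tcp_rot: [36.2, 90.0, -58.4]
ft_force: [0.8, 0.2, -2.8]
finger_gap: 59.2
```

Run:
```python
from h import *
p,h=add([.029,-.007,-.1455,.613]);st=sense();print(p,h,st["tool_pos"],heading(cur(st)),st["finger_gap"])
s=snapshot("wrist");cv2.imwrite("pics/w8.png",cv2.resize(s["frame"],None,fx=1.5,fy=1.5))
import pickle;pickle.dump(s,open("w8.pkl","wb"))
T=snapshot("top");pickle.dump(T,open("t8.pkl","wb"));cv2.imwrite("pics/t8.png",T["frame"])
```

```text
[430.43371249  -3.21033091 100.292     ] -4.698430820405896 [430.56921517  -3.46429601 100.5648997 ] -4.609985760268802 59.22131263569717
```

View pics/w8.png

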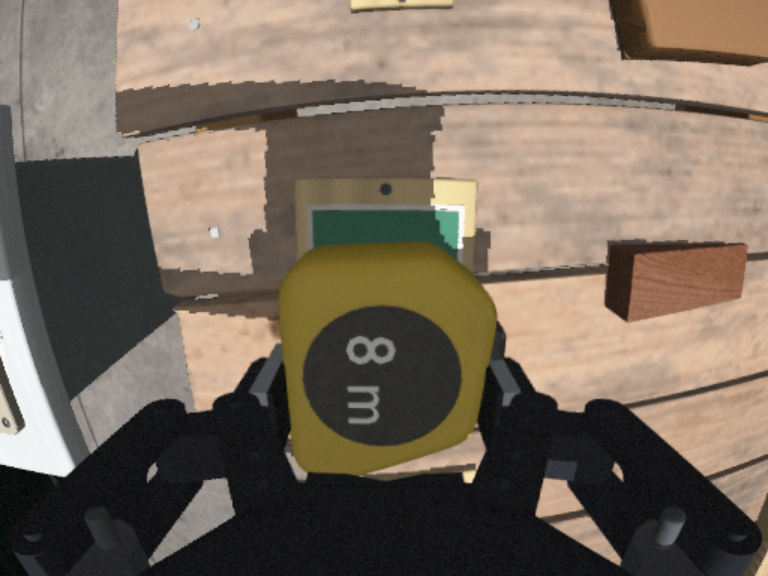

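View pics/t8.png

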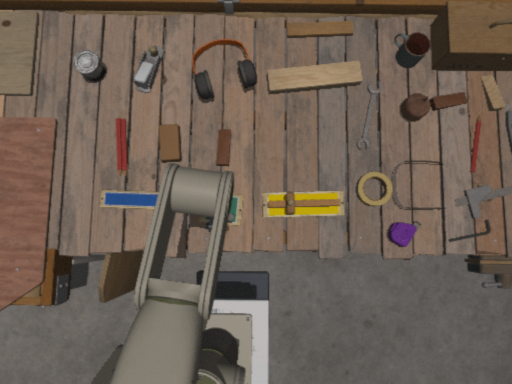

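Run:
```python
from h import *
import pickle
s=pickle.load(open("w8.pkl","rb"));p,h=add();r=down(h)
P=pix2w(s,np.array([[296,180],[478,180],[386,189],[313,210],[464,210]])/1.5-.17,8,True);print(P.round(1));
a=np.radians(85.3);d=np.array([np.cos(a),np.sin(a)])
print("board ctr",(P[0]+P[1])[:2]/2-65*d,"field",(P[3]+P[4])[:2]/2-48*d)
Q=pix2w(s,np.array([[380,242],[281,320],[495,320]])/1.5-.17,94,True);print("tape tool",r.inv().apply(Q-p))
f=cv2.imread("pics/t8.png")
cv2.imwrite("pics/c6.png",cv2.resize(f[185:225,255:355],None,fx=8,fy=8,interpolation=cv2.INTER_CUBIC))
```

```text
[[389.2  60.5   8. ]
 [485.8  52.8   8. ]
 [436.4  51.2   8. ]
 [396.7  43.5   8. ]
 [477.2  37.1   8. ]]
board ctr [432.13872259  -8.10185929] field [433.02189892  -7.54259311]
tape tool [[  6.292       -0.76666808 -41.65266587]
 [  6.292      -37.00958391 -13.06020804]
 [  6.292       41.28038004 -13.11979331]]
```

View pics/c6.png

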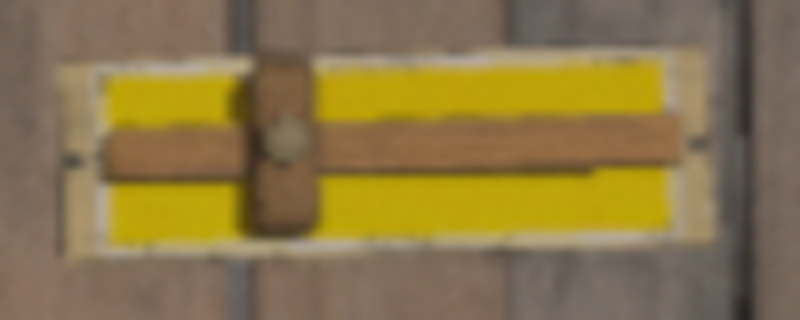

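Run:
```python
from h import *
import pickle
T=pickle.load(open("t8.pkl","rb"))
def px(p):return np.array([255,185])+np.array(p,float)/8-.5+.0625
w=lambda p,z:pix2w(T,px(p),z)[0]
a,b=w([105,152],44.6),w([681,139],35.4);print("beam",a,b,(a+b)/2,np.linalg.norm(a-b))
F=[w(q,8) for q in([106,78],[664,65],[671,233],[110,243])];print("field",np.mean(F,0))
B=[w(q,8) for q in([60,66],[704,52],[715,241],[66,258])];print("board",np.mean(B,0));print("screw",w([287,137],88),"head",w([255,60],62),w([312,60],62))
```

```text
beam [ 440.15303068 -155.1620625    44.6       ] [ 448.49337647 -377.41127098   35.4       ] [ 444.32320357 -266.28666674   40.        ] 222.5958491005509
field [ 443.40005489 -267.51309044    8.        ]
board [ 443.62338147 -266.93774536    8.        ]
screw [ 442.99814813 -221.13971153   88.        ] head [ 474.28910008 -211.14642698   62.        ] [ 474.54030831 -232.70274724   62.        ]
```

>>> drive_tool([
  [255, 0.012, 0.0013, 0.0005, 0, 0, 0],
  [255, 0.035, 0.0013, 0.0005, 0, 0, 0],
  [255, 0.06, 0.0013, 0.0005, 0, 0, 0],
  [255, 0.075, 0.0013, 0.0005, 0, 0, 0],
  [255, 0.083, 0.0013, 0.0005, 0, 0, 0],
  [255, 0.087, 0.0013, 0.0005, 0, 0, 0],
  [255, 0.0895, 0.0013, 0.0005, 0, 0, 0],
  [255, 0.0905, 0.0013, 0.0005, 0, 0, 0],
  [255, 0.0905, 0.0013, 0.0005, 0, 0, 0],
  [255, 0.0905, 0.0013, 0.0005, 0, 0, 0],
])

```text
time: 13.45
tool_pos: [432.7, -4.2, 12.0]
tcp_rot: [67.4, 90.0, -27.3]
ft_force: [-7.4, 0.2, 10.8]
finger_gap: 59.1
```

Run:
```python
from h import *
p,h=add([.0905,.0013,.0005,0]);st=sense();print(p,h,st["tool_pos"],heading(cur(st)),st["finger_gap"],st["ft_force"],st["wrist_torque"])
s=snapshot("wrist");cv2.imwrite("pics/w9.png",s["frame"])
```

```text
[431.6883884  -3.8151353   9.792    ] -4.698430820405896 [432.67550699  -4.19237687  11.9658715 ] -4.687187826709589 59.11709914052041 [-7.42026561  0.21492126 10.84581509] [-0.00223521  1.65676633  0.00713607]
```

View pics/w9.png

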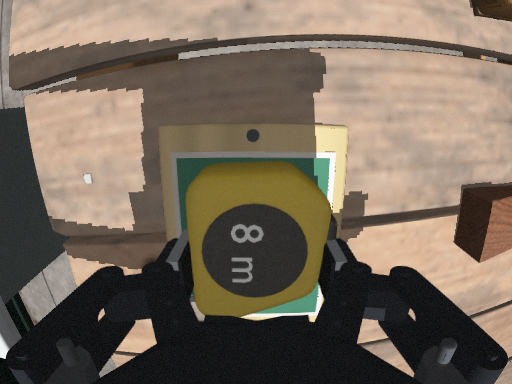

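>>> drive_tool([
  [255, -0.003, 0, 0, 0, 0, 0],
  [255, -0.004, -0.0015, 0, 0, 0, 0],
  [255, -0.003, -0.0015, 0, 0, 0, 0],
  [255, -0.001, -0.0015, 0, 0, 0, 0],
  [255, -0.001, -0.0015, 0, 0, 0, 0],
  [255, -0.001, -0.0015, 0, 0, 0, 0],
  [255, -0.001, -0.0015, 0, 0, 0, 0],
  [255, -0.001, -0.0015, 0, 0, 0, 0],
  [255, -0.001, -0.0015, 0, 0, 0, 0],
  [255, -0.001, -0.0015, 0, 0, 0, 0],
])

```text
time: 14.33
tool_pos: [431.2, -3.8, 12.0]
tcp_rot: [84.7, 89.9, -10.0]
ft_force: [-3.7, 0.4, 9.3]
finger_gap: 59.0
```

Run:
```python
from h import *
p,h=add([-.001,-.0015,0,0]);st=sense();print(p,h,st["tool_pos"],heading(cur(st)),st["finger_gap"],st["ft_force"],st["wrist_torque"])
s=snapshot("wrist");cv2.imwrite("pics/w10.png",s["frame"])
S=snapshot("side");cv2.imwrite("pics/s10.png",cv2.resize(S["frame"][180:260,190:310],None,fx=6,fy=6,interpolation=cv2.INTER_CUBIC))
```

```text
[430.19342896  -3.69226848  10.792     ] -4.698430820405896 [431.15206804  -3.82815947  11.99287586] -4.692200025679614 59.00054421752768 [-3.72729154  0.43221592  9.25771669] [-0.00339561  0.96314164 -0.04915117]
```

View pics/s10.png

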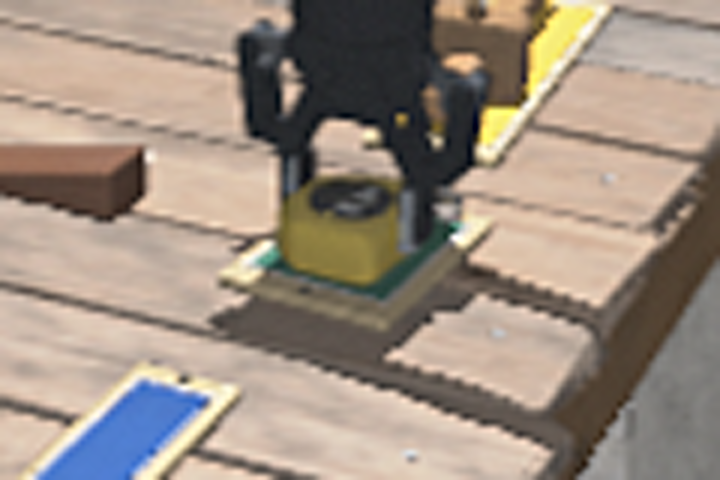

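>>> drive_tool([
  [70, -0.0005, 0, 0, 0, 0, 0],
  [55, -0.0005, 0, 0, 0, 0, 0],
  [40, -0.0005, 0, 0, 0, 0, 0],
  [20, -0.0005, 0, 0, 0, 0, 0],
  [0, -0.0005, 0, 0, 0, 0, 0],
  [0, -0.0005, 0, 0, 0, 0, 0],
  [0, -0.01, 0, 0, 0, 0, 0],
  [0, -0.03, 0, 0, 0, 0, 0],
  [0, -0.06, 0, 0, 0, 0, 0],
  [0, -0.09, 0, 0, 0, 0, 0],
])

```text
time: 15.27
tool_pos: [429.1, -3.6, 101.6]
tcp_rot: [-93.5, 89.9, 171.8]
ft_force: [1.1, -0.9, 0.2]
finger_gap: 85.5
```

Run:
```python
from h import *
p,h=add([-.09,0,0,0]);st=sense();print(p,h,st["tool_pos"],heading(cur(st)),st["finger_gap"],st["ft_force"])
s=snapshot("wrist");cv2.imwrite("pics/w11.png",s["frame"])
for q in([637,316,150],):
  for H in(-84,96,-85):print(delta(p,h,q,H))
```

```text
[430.19342896  -3.69226848 100.792     ] -4.698430820405896 [429.11364505  -3.55275678 101.63606331] -4.7007921659035174 85.52723072748257 [ 1.12223999 -0.90925508  0.15093911]
(array([-0.0492,  0.1799, -0.3356]), array([1.3841, 0.    , 0.    ]))
(array([-0.0492,  0.1799, -0.3356]), array([-1.7575,  0.    ,  0.    ]))
(array([-0.0492,  0.1799, -0.3356]), array([1.4015, 0.    , 0.    ]))
```

View pics/w11.png

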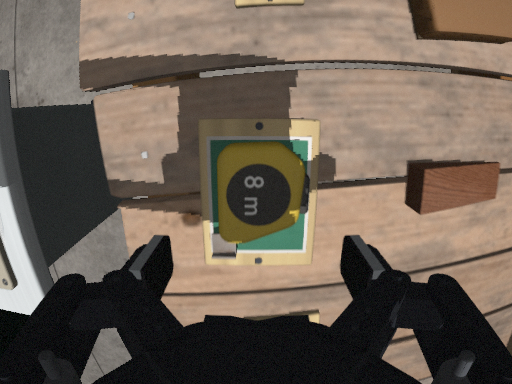

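>>> drive_tool([
  [0, -0.015, 0.003, -0.006, 0, 0, 0],
  [0, -0.035, 0.013, -0.024, 0.08, 0, 0],
  [0, -0.05, 0.027, -0.05, 0.18, 0, 0],
  [0, -0.05, 0.043, -0.08, 0.29, 0, 0],
  [0, -0.05, 0.06, -0.112, 0.4, 0, 0],
  [0, -0.05, 0.077, -0.144, 0.51, 0, 0],
  [0, -0.05, 0.094, -0.176, 0.62, 0, 0],
  [0, -0.05, 0.111, -0.208, 0.73, 0, 0],
  [0, -0.05, 0.128, -0.24, 0.84, 0, 0],
  [0, -0.05, 0.144, -0.27, 0.95, 0, 0],
])

```text
time: 16.15
tool_pos: [596.6, 255.6, 151.2]
tcp_rot: [-179.7, 90.0, 30.8]
ft_force: [0.4, -0.3, 0.9]
finger_gap: 85.6
```

Run:
```python
from h import *
p,h=add([-.05,.144,-.27,.95]);st=sense();print(p,h,st["tool_pos"],heading(cur(st)))
print(delta(p,h,[634,316,150],-84.7))
```

```text
[595.82556335 253.60521704 150.792     ] -59.1294213578341 [596.58638699 255.58453292 151.1633242 ] -59.42079992946414
(array([ 0.0008, -0.034 , -0.0648]), array([0.4463, 0.    , 0.    ]))
```

>>> drive_tool([
  [0, 0, -0.013, -0.024, 0.1, 0, 0],
  [0, 0, -0.023, -0.044, 0.2, 0, 0],
  [0, 0, -0.03, -0.058, 0.3, 0, 0],
  [0, 0, -0.034, -0.064, 0.39, 0, 0],
  [0, 0, -0.034, -0.065, 0.44, 0, 0],
  [0, 0, -0.034, -0.065, 0.446, 0, 0],
  [0, 0, -0.034, -0.065, 0.446, 0, 0],
  [0, 0, -0.034, -0.065, 0.446, 0, 0],
  [0, 0, -0.034, -0.065, 0.446, 0, 0],
  [0, 0, -0.034, -0.065, 0.446, 0, 0],
])

```text
time: 16.98
tool_pos: [634.1, 315.8, 151.0]
tcp_rot: [-158.5, 90.0, 26.8]
ft_force: [0.2, -0.1, 0.6]
finger_gap: 85.4
```

Run:
```python
from h import *
p,h=add([0,-.034,-.065,.446]);st=sense();print(p,h,st["tool_pos"],heading(cur(st)),st["joint_pos"].round(1))
s=snapshot("wrist");cv2.imwrite("pics/w12.png",s["frame"])
import pickle;pickle.dump(s,open("w12.pkl","wb"))
T=snapshot("top");pickle.dump(T,open("t12.pkl","wb"));cv2.imwrite("pics/t12.png",T["frame"])
cv2.imwrite("pics/c7.png",cv2.resize(T["frame"][187:230,192:252],None,fx=12,fy=12,interpolation=cv2.INTER_CUBIC))
```

```text
[634.17149626 316.13992284 150.792     ] -84.68333902066881 [634.14405174 315.79230342 151.01243704] -84.65700082723536 [ 22.3  26.7  70.7   0.   82.6 107. ]
```

View pics/w12.png

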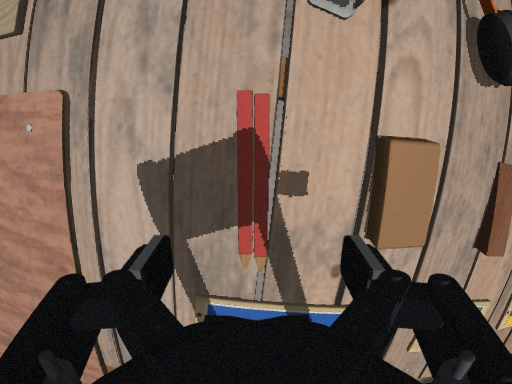

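View pics/c7.png

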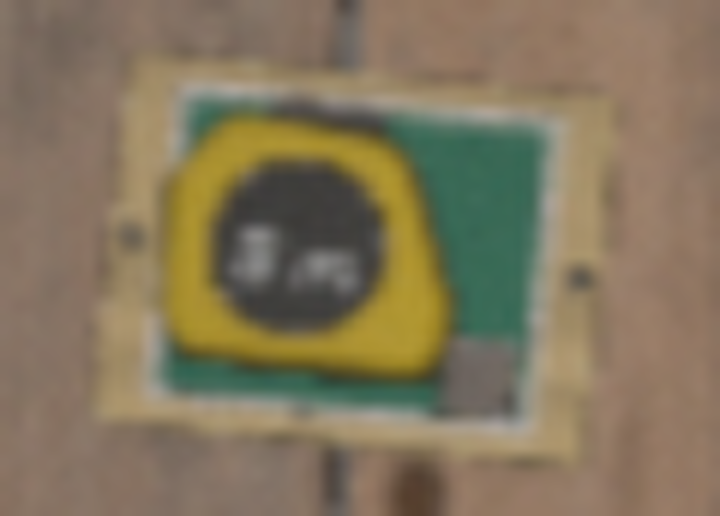

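The tape sits inside its green field: case left edge at 168, hook tip at 518, clip at 100, all within the white line. Now measure the pencils.

Run:
```python
from h import *
import pickle
f=cv2.imread("pics/w12.png");cv2.imwrite("pics/c8.png",cv2.resize(f[80:280,215:295],None,fx=3,fy=3,interpolation=cv2.INTER_CUBIC))
g=cv2.imread("pics/top0.png");cv2.imwrite("pics/c9.png",cv2.resize(g[185:215,95:178],None,fx=9,fy=9,interpolation=cv2.INTER_CUBIC))
```

```text
(no output)
```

View pics/c8.png

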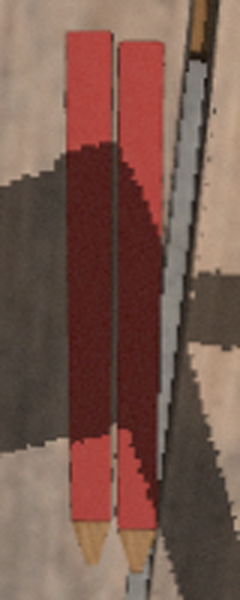

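View pics/c9.png

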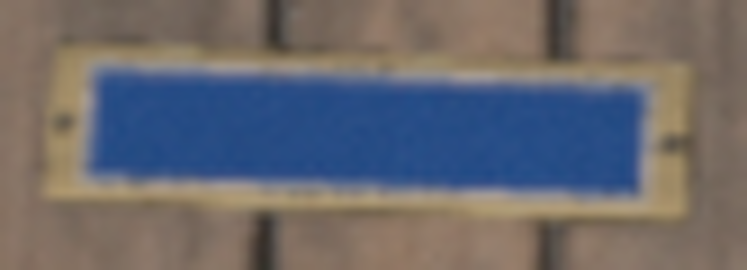

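Run:
```python
from h import *
import pickle
s=pickle.load(open("w12.pkl","rb"));T=pickle.load(open("t12.pkl","rb"))
w=lambda p,z:pix2w(s,np.array([215,80])+np.array(p)/3.-.33,z,True)[0][:2]
t1,t2=(w([66,31],8)+w([112,31],8))/2,(w([118,41],8)+w([163,41],8))/2
b1,b2=(w([71,521],8)+w([111,521],8))/2,(w([117,528],8)+w([156,528],8))/2
p1,p2=w([93,565],4),w([138,572],4)
for t,b,q in((t1,b1,p1),(t2,b2,p2)):
    d=t-b;print(t,b,q,"ax",np.degrees(np.arctan2(d[1],d[0])),"len",np.linalg.norm(t-q))
d=(t1+t2-b1-b2);d/=np.linalg.norm(d);e=(t1+t2)/2;o=e-95*d;print("origin",o,"from tips",(p1+p2)/2+95*d,"ax",np.degrees(np.arctan2(d[1],d[0])))
# per-pencil origin offset along
print("stagger",(t1-t2)@d,(p1-p2)@d)
def px(p,o,k):return np.array(o)+np.array(p,float)/k-.5+.5/k
F=pix2w(T,px([[95,67],[646,87],[640,193],[90,175]],[95,185],9),8)[:,:2];B=pix2w(T,px([[58,47],[693,66],[686,217],[43,196]],[95,185],9),8)[:,:2]
for Q in(F,B):
    l=Q[0]-Q[1]+Q[3]-Q[2];print(Q.mean(0),np.degrees(np.arctan2(l[1],l[0])),np.linalg.norm(l)/2,Q.round(1).tolist())
```

```text
[719.83413451 335.37774067] [550.58531261 320.48124806] [529.70669075 318.24349441] ax 5.029945746088421 len 190.89794987424753
[718.09419343 318.84781812] [549.26538934 303.82612262] [528.22188243 301.13293143] ax 5.084554347690922 len 190.69691055981335
origin [624.33398329 318.73847915] from tips [623.59446727 318.06251316] ax 5.057217276309214
stagger 3.190289193475253 2.987333388300045
[452.52616459 261.26904981] 88.68349025171673 193.22359352245192 [[473.8, 358.1], [468.9, 164.4], [431.7, 165.0], [435.7, 357.6]]
[452.21652888 260.46560497] 88.86864018194338 224.22524953262712 [[480.7, 371.5], [476.6, 148.2], [423.5, 148.6], [428.2, 373.6]]
```

>>> drive_tool([
  [0, 0.01, -0.001, 0, 0.002, 0, 0],
  [0, 0.035, -0.0032, 0, 0.0045, 0, 0],
  [20, 0.07, -0.0032, 0, 0.0045, 0, 0],
  [40, 0.1, -0.0032, 0, 0.0045, 0, 0],
  [60, 0.12, -0.0032, 0, 0.0045, 0, 0],
  [80, 0.13, -0.0032, 0, 0.0045, 0, 0],
  [90, 0.135, -0.0032, 0, 0.0045, 0, 0],
  [90, 0.135, -0.0032, 0, 0.0045, 0, 0],
  [90, 0.135, -0.0032, 0, 0.0045, 0, 0],
  [90, 0.135, -0.0032, 0, 0.0045, 0, 0],
], squeeze=40)

```text
time: 17.92
tool_pos: [635.5, 320.0, 18.3]
tcp_rot: [-162.1, 89.8, 23.0]
ft_force: [-0.3, 0.9, 0.3]
finger_gap: 55.1
```

Run:
```python
from h import *
p,h=add([.135,-.0032,0,.0045]);st=sense();print(p,h,st["tool_pos"],heading(cur(st)),st["finger_gap"],st["ft_force"])
s=snapshot("wrist");cv2.imwrite("pics/w13.png",s["frame"])
```

```text
[633.87498384 319.32615579  15.792     ] -84.94117002847769 [635.48510391 320.01346851  18.27220619] -84.94086350077099 55.081026155167095 [-0.2599011   0.85854081  0.34791258]
```

View pics/w13.png

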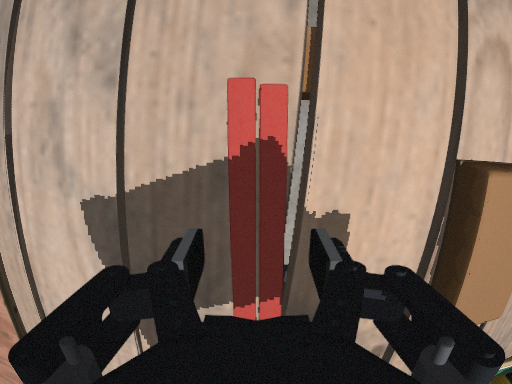

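>>> drive_tool([
  [90, 0.008, 0, 0, 0, 0, 0],
  [90, 0.014, 0, 0, 0, 0, 0],
  [90, 0.0155, 0, 0, 0, 0, 0],
  [110, 0.0155, 0, 0, 0, 0, 0],
  [130, 0.0155, 0, 0, 0, 0, 0],
  [150, 0.0155, 0, 0, 0, 0, 0],
  [170, 0.0155, 0, 0, 0, 0, 0],
  [200, 0.0155, 0, 0, 0, 0, 0],
  [255, 0.0155, 0, 0, 0, 0, 0],
  [255, 0.0155, 0, 0, 0, 0, 0],
])

```text
time: 18.8
tool_pos: [634.2, 319.5, 0.8]
tcp_rot: [-163.2, 90.0, 21.9]
ft_force: [0.4, -0.4, 2.1]
finger_gap: 27.5
```

Run:
```python
from h import *
p,h=add([.0155,0,0,0]);st=sense();print(p,h,st["tool_pos"],heading(cur(st)),st["finger_gap"],st["ft_force"])
s=snapshot("wrist");cv2.imwrite("pics/w14.png",s["frame"])
```

```text
[6.33874984e+02 3.19326156e+02 2.92000000e-01] -84.94117002847769 [634.23390832 319.48224193   0.79652052] -84.93946933201154 27.53287478311022 [ 0.44552656 -0.38176814  2.0768058 ]
```

View pics/w14.png

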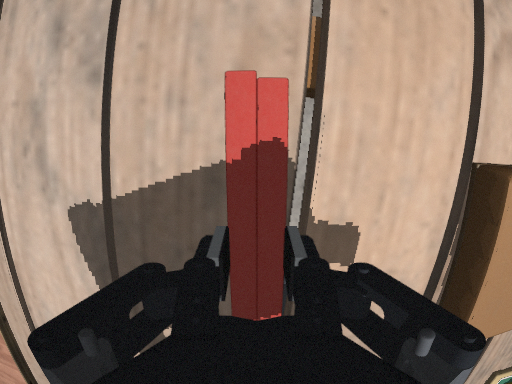

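>>> drive_tool([
  [255, -0.006, 0, 0, 0, 0, 0],
  [255, -0.02, 0, 0, 0, 0, 0],
  [255, -0.045, 0, 0, 0, 0, 0],
  [255, -0.07, 0, 0, -0.04, 0, 0],
  [255, -0.09, 0.001, 0.006, -0.12, 0, 0],
  [255, -0.1, 0.004, 0.024, -0.22, 0, 0],
  [255, -0.1, 0.007, 0.042, -0.32, 0, 0],
  [255, -0.1, 0.01, 0.062, -0.42, 0, 0],
  [255, -0.1, 0.013, 0.082, -0.52, 0, 0],
  [255, -0.1, 0.016, 0.1, -0.62, 0, 0],
])

```text
time: 19.68
tool_pos: [534.8, 294.4, 101.7]
tcp_rot: [166.4, 89.9, 27.3]
ft_force: [-0.2, -0.1, -0.2]
finger_gap: 27.6
```

Run:
```python
from h import *
p,h=add([-.1,.016,.1,-.62]);st=sense();print(p,h,st["tool_pos"],heading(cur(st)),st["finger_gap"])
print(delta(p,h,[455.7,274.3,75],-1.25))
```

```text
[535.67537255 294.57062424 100.292     ] -49.41778673036664 [534.84685146 294.44348546 101.70620944] -49.13178342030135 27.557095371194094
(array([ 0.0253, -0.0366,  0.0739]), array([-0.8407,  0.    ,  0.    ]))
```

>>> drive_tool([
  [255, 0, -0.008, 0.016, -0.1, 0, 0],
  [255, 0.002, -0.016, 0.032, -0.2, 0, 0],
  [255, 0.005, -0.023, 0.046, -0.31, 0, 0],
  [255, 0.01, -0.029, 0.058, -0.42, 0, 0],
  [255, 0.015, -0.034, 0.068, -0.53, 0, 0],
  [255, 0.02, -0.0366, 0.073, -0.64, 0, 0],
  [255, 0.025, -0.0366, 0.0739, -0.74, 0, 0],
  [255, 0.025, -0.0366, 0.0739, -0.82, 0, 0],
  [255, 0.025, -0.0366, 0.0739, -0.841, 0, 0],
  [255, 0.025, -0.0366, 0.0739, -0.841, 0, 0],
])

```text
time: 20.52
tool_pos: [456.2, 274.5, 76.4]
tcp_rot: [116.1, 89.9, 24.8]
ft_force: [-0.5, -0.2, -0.1]
finger_gap: 27.4
```

Run:
```python
from h import *
p,h=add([.025,-.0366,.0739,-.841]);st=sense();print(p,h,st["tool_pos"],heading(cur(st)),st["finger_gap"])
s=snapshot("wrist");cv2.imwrite("pics/w15.png",cv2.resize(s["frame"],None,fx=1.5,fy=1.5,interpolation=cv2.INTER_CUBIC))
import pickle;pickle.dump(s,open("w15.pkl","wb"))
```

```text
[455.74058767 274.29255317  75.292     ] -1.232036159864414 [456.15549391 274.48543105  76.37566758] -1.2721182912658335 27.396882521435163
```

View pics/w15.png

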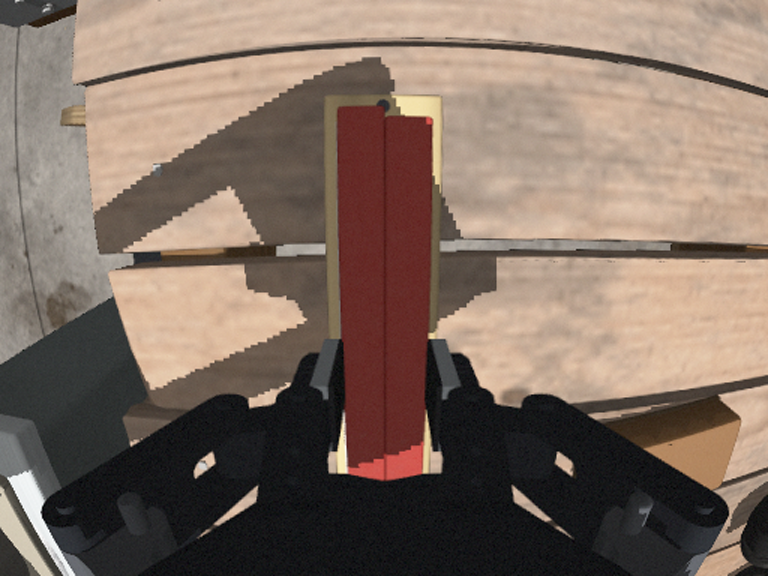

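Run:
```python
from h import *
import pickle
s=pickle.load(open("w15.pkl","rb"));p,h=add();r=down(h)
W=lambda q,z:r.inv().apply(pix2w(s,np.array(q)/1.5-.17,z,True)-p).round(1)
print(W([[326,97],[441,97],[383,105],[330,325],[439,325]],8)) 
print("pencils",W([[337,106],[384,106],[386,116],[433,119],[347,440],[423,440]],75.3+8))
```

```text
[[  67.3  -26.2 -101.1]
 [  67.3   27.8 -101.1]
 [  67.3    0.5  -96.7]
 [  67.3  -26.7   11.7]
 [  67.3   29.    11.8]]
pencils [[ -8.  -13.2 -86.8]
 [ -8.    1.  -86.5]
 [ -8.    1.6 -83.4]
 [ -8.   15.8 -82.7]
 [ -8.  -12.8  29.1]
 [ -8.   15.3  29.1]]
```

>>> drive_tool([
  [255, 0.012, 0, 0.0015, 0, 0, 0],
  [255, 0.032, 0, 0.0015, 0, 0, 0],
  [255, 0.048, 0, 0.0015, 0, 0, 0],
  [255, 0.057, 0, 0.0015, 0, 0, 0],
  [255, 0.062, 0, 0.0015, 0, 0, 0],
  [255, 0.065, 0, 0.0015, 0, 0, 0],
  [255, 0.0665, 0, 0.0015, 0, 0, 0],
  [255, 0.0665, 0, 0.0015, 0, 0, 0],
  [255, 0.0665, 0, 0.0015, 0, 0, 0],
  [255, 0.0665, 0, 0.0015, 0, 0, 0],
])

```text
time: 21.4
tool_pos: [456.4, 273.1, 9.6]
tcp_rot: [118.0, 89.9, 26.8]
ft_force: [-0.2, 0.3, 0.2]
finger_gap: 27.8
```

Run:
```python
from h import *
p,h=add([.0665,0,.0015,0]);st=sense();print(p,h,st["tool_pos"],heading(cur(st)),st["finger_gap"],st["ft_force"])
s=snapshot("wrist");cv2.imwrite("pics/w16.png",cv2.resize(s["frame"],None,fx=1.5,fy=1.5,interpolation=cv2.INTER_CUBIC))
```

```text
[455.70833553 272.79289994   8.792     ] -1.232036159864414 [456.40173621 273.13671559   9.61502036] -1.239341819577363 27.84193715748721 [-0.17552454  0.32968793  0.24927403]
```

View pics/w16.png

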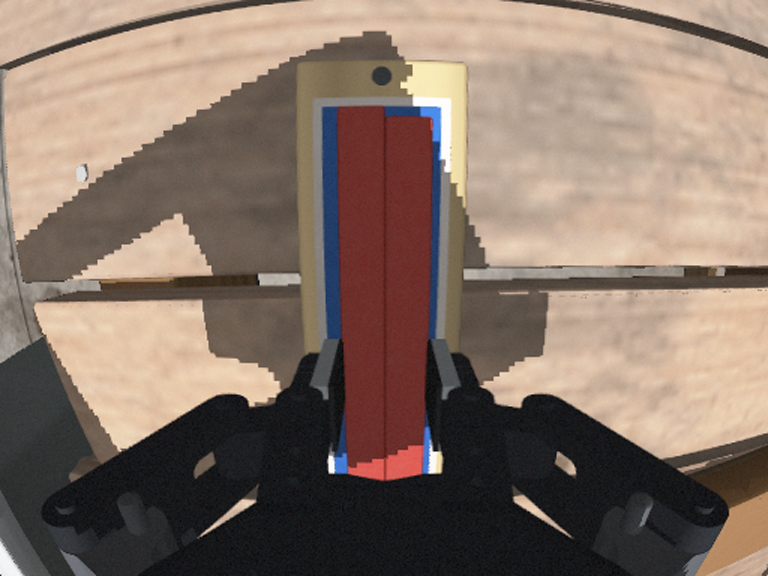

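>>> drive_tool([
  [255, -0.001, -0.001, 0, 0, 0, 0],
  [255, -0.001, -0.001, 0, 0, 0, 0],
  [255, 0.0004, -0.001, 0, 0, 0, 0],
  [255, 0.0006, -0.001, 0, 0, 0, 0],
  [255, 0.0006, -0.001, 0, 0, 0, 0],
  [165, 0.0006, -0.001, 0, 0, 0, 0],
  [155, 0.0006, -0.001, 0, 0, 0, 0],
  [140, 0.0006, -0.001, 0, 0, 0, 0],
  [110, 0.0006, -0.001, 0, 0, 0, 0],
  [80, 0.0006, -0.001, 0, 0, 0, 0],
])

```text
time: 22.28
tool_pos: [454.6, 272.7, 8.0]
tcp_rot: [-61.3, 90.0, -152.5]
ft_force: [0.1, 0.0, -0.1]
finger_gap: 58.2
```

>>> drive_tool([
  [60, 0.0, -0.001, 0, 0, 0, 0],
  [40, -0.005, 0, 0, 0, 0, 0],
  [20, -0.02, 0, 0, 0, 0, 0],
  [0, -0.05, 0, 0, 0, 0, 0],
  [0, -0.085, 0, 0, 0, 0, 0],
  [0, -0.12, 0, 0, 0, 0, 0],
  [0, -0.15, 0, -0.01, 0, 0, 0],
  [0, -0.16, 0, -0.02, 0, 0, 0],
  [0, -0.16, 0, -0.02, 0, 0, 0],
  [0, -0.16, 0, -0.02, 0, 0, 0],
])

```text
time: 23.12
tool_pos: [455.4, 293.1, 168.8]
tcp_rot: [112.5, 89.9, 21.3]
ft_force: [-0.3, -0.1, -0.4]
finger_gap: 85.1
```

Run:
```python
from h import *
p,h=add([.0006,-.001,0,0],[-.16,0,-.02,0]);st=sense();print(p,h,st["tool_pos"],st["finger_gap"],st["ft_force"])
s=snapshot("wrist");cv2.imwrite("pics/w17.png",cv2.resize(s["frame"],None,fx=1.5,fy=1.5,interpolation=cv2.INTER_CUBIC))
T=snapshot("top");cv2.imwrite("pics/t17.png",T["frame"])
```

```text
[455.13859532 292.80977773 168.192     ] -1.232036159864414 [455.41703411 293.08465898 168.76345105] 85.08540868744915 [-0.27268121 -0.0884448  -0.39198616]
```

View pics/w17.png

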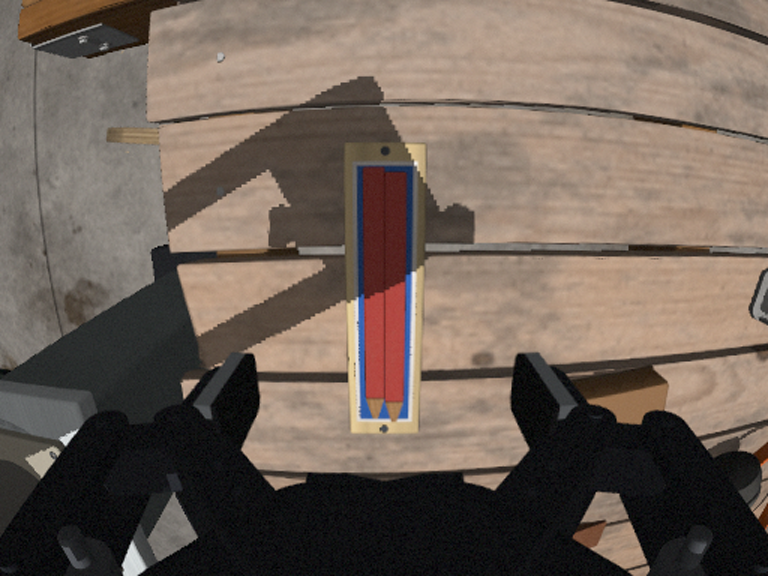

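View pics/t17.png

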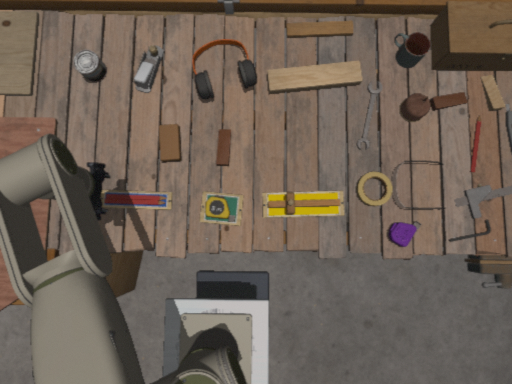

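Run:
```python
import cv2
f=cv2.imread("pics/w17.png");a=cv2.resize(f[135:440,340:430],None,fx=1.96,fy=1.96,interpolation=cv2.INTER_CUBIC)
t=cv2.imread("pics/t17.png");b=cv2.resize(t[185:230,95:255],None,fx=3.7,fy=3.7,interpolation=cv2.INTER_CUBIC)
import numpy as np
c=np.zeros((600,800,3),np.uint8);c[:a.shape[0],:a.shape[1]]=a;c[:b.shape[0],200:200+b.shape[1]]=b;cv2.imwrite("pics/c10.png",c)
```

```text
(no output)
```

View pics/c10.png

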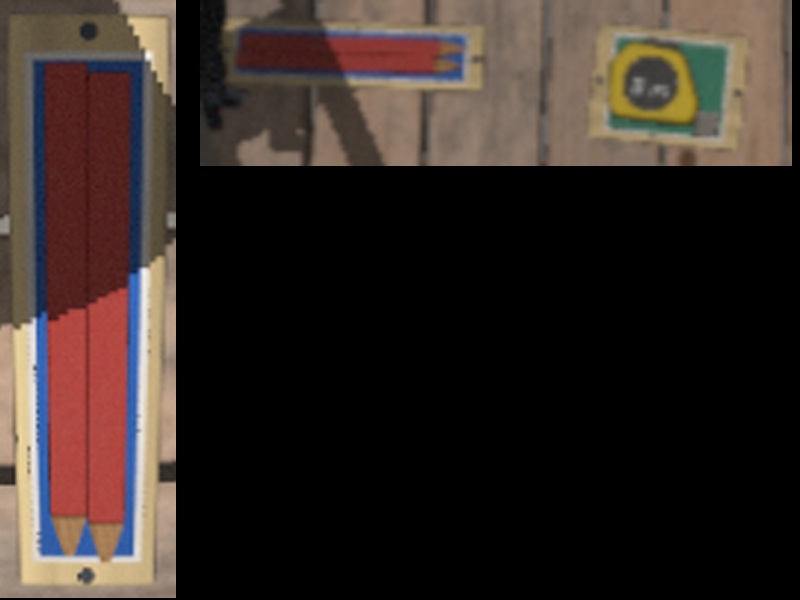

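The pencils lie side by side within the blue field (edge margins about 10 px on each side in the crop). The sanding block, wedge and masking tape are at the same top-view pixels as at the start. Handing in.

Run:
```python
from bench import hand_in
print(hand_in())
```

```text
the job is handed in; nothing more can be done
None
```

I put all three tools back in the order asked and handed the job in after about 23 s of the 93 s. The gauge is on yellow, the tape on green, and the two red pencils, lifted together in one grasp, on blue. Each lies flat and lengthwise, and the gripper was clear and about 160 mm above the bench at hand-in.

**Last checks**
- **Gauge:** the top view puts it within about 1–2 mm of the field centre and aligned with it. An earlier wrist view suggested 4 mm off lengthwise. I trusted the top view, because the wrist camera is closer and more sensitive to height.
- **Tape:** case, clip and hook all show inside the green field. It touched the board 1–2 mm earlier than expected, at about 11 N, so I backed off and shifted it slightly before letting go.
- **Pencils:** they lie touching and parallel, centred across the field and about 1 mm toward the tip end lengthwise. They keep the 3 mm lengthwise stagger they had when I found them.
- **Left alone:** the sanding block, wedge, masking tape, purple tape look-alike and single red pencil look unmoved in the last top view. The far yellow tape look-alike is outside that view, and the arm never went near it.

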